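# Pry open the mould box and lean the mould to drain

### The arm

A 7-joint arm with a two-finger parallel gripper is mounted at the origin on the work surface. World frame = base frame: x ahead of the robot, y to its left, z up, the work surface at z = 0. Lengths are in m, angles in rad, forces in N, time in s.
With the tool pointing down it reaches from about 0.4 to 0.9 m from the base axis. Payload 5.5 kg.
Tool frame: the origin (TCP) lies midway between the tips of the shut fingers; the grasp point (between the pads) lies behind it (r.pinch_z is the y of the grasp point in the tool frame, in m); y points along the fingers, z is the direction in which the jaws open and shut, and the axes are right-handed (so a half turn about y gives the same grasp; the last joint's range is limited). The gripper opens to 85 mm and grips with 20 to 120 N. Pads are 22 mm wide; open, the fingers measure 114 mm over their backs; the gripper's body (76 mm by 85 mm) begins 54 mm behind the grasp point. The pads swing forward as they close: fully open they stand 13 mm farther back than shut.
Start: joints at [1.47, 0.501, -0.427, 1.55, 0.221, 1.138, -0.21], TCP at [0.231, -0.607, 0.231] pointing down, gripper open.
Joint ranges: [-2.88, 2.88], [-0.31, 2.03], [-1.54, 1.56], [0.2, 2.42], [-1.41, 4.55], [0.19, 2.02], [-2.57, 2.57]. Speed limits (rad/s): [2.57, 2.57, 3.14, 3.14, 3.14, 3.14, 3.14].

### API

Orientations are given as a unit quaternion [w, x, y, z].
In Python, from workcell import r gives the robot as it stands.
- The arm moves only by the tool arm_command, never from a script. Its argument "motion" is a list of rows, each an object with "jaw": the finger opening in mm, from 0 to 85.4; "slide": the shift along the tool's x, y, z in mm, a list of three; "rot": the turn, a rotation vector about the tool's x, y, z in rad, a list of three. A call has exactly 10 rows; each row is the pose to reach, as a shift and turn from the pose commanded when the call began, along the tool's axes at that moment; what a row does not reach only later rows make up. A row lasts 1/8 s, in which the tool goes at most 62.5 mm and 10.7 degrees, less where a joint would pass 70% of its speed; a pose out of reach is approached as far as the arm can. A call with a gripper value outside its range is refused whole. The fingers move at their own pace and stop on an object; "newtons" is the grip in N (left out, the last holds). Time passes only in rows, so rows that repeat a pose let the fingers close, or fill a call up. It gives the time, the measured TCP pose, the force and the opening at its end, in the units of the state.
- r.get_state(): the state, without advancing time (a new reading comes with each control period).
- r.grab_frame(name): name is "side" or "top"; returns the picture (384x512x3 uint8, red, green, blue); there is no depth.
- r.calibration(name): a dict with "fx", "fy", "cx", "cy" (pixels), "k1" (the pictures are not rectified: a ray, as slopes to the right and down, at radius r is drawn at 1 + k1 r^2 times it, then the intrinsics apply), "camera_from_world" (4x4, takes a point from world to camera coordinates). Camera axes: x right, y down, z forward; pixel columns grow to the right and rows downward; lengths in m; the calibration is good to about 2 mm. A picture is of the moment at which its call begins. calibration takes no time and is no camera call.
- r.sign_off(): hands the job in, once; it reports no verdict.
The state is a dict: "clock": time; "qpos": joint angles; "joint_velocities": joint speeds; "joint_efforts": joint torques, N m; "ee_pos": TCP position; "eef_rot": TCP orientation; "contact_force": force on the tool from outside, world axes, zero at the start; "torque": the same for the moment, N m; "grip_width": finger opening in m.
Only numpy, scipy, OpenCV 4.12 (cv2) and the standard library are available. Lean on these libraries where they do the work, as an engineer would, in place of code of your own. Each camera call takes 0.05 s, during which the arm holds its last target.

### The job

Use the palette knife to lever up the lid of the steel mould box: slip the blade in through the notch in the box's front wall, pry, and with the blade swing the lid back until it stands open about upright or beyond; only the knife may touch the lid. Lay the knife back flat inside the enamel tray, then lift the bar mould out of the box and set it, without dropping it, on the draining rest: one short end standing inside the drip pan, its upper part leaning back on the top bar of the wire frame, left to stand by itself. Do not disturb the dropper bottles and the dishes of sweets standing among these things.

Things in the scene. Friction and masses are not known exactly. Their poses are not given: they have to be found in the camera images.
- mould_box: Fixed stainless box, 190 mm (own x) by 150 mm (own y), rim 80 mm above the table, walls 3 mm, wire side handles out to y = +-87 mm. Origin: centre of underside, on the table; own x points from the front (notched wall, robot side) to the hinge; z up. Inner floor z = 15 mm; the mould lies on two cross rails at x = +-50 mm, tops z = 42 mm. Lid: 3 mm sheet 195 x 154 mm, flat on the rim, no handle.
- notch (a point): Centre of the pry notch in the box's front wall, on its outer face (x = -95, z = 72 mm in the box's frame). The opening is 70 mm wide and 16 mm high: sill at z = 64 mm, upper edge is the shut lid's underside at z = 80 mm; the lid's edge overhangs by 5 mm. A blade pushed in level along the box's x passes above the mould, whose top is at z = 58 mm.
- lid_hinge (a point): Middle of the lid's hinge line, on the back rim of the box: x = +95 mm, z = 80 mm in the box's frame; the hinge runs along the box's y.
- lid (a joint): Lid angle, rad: 0 shut (its start), grows as the front edge rises and swings back over the hinge; 1.57 upright, stop at 1.85. The hinge is stiff (dry friction about 0.17 N m, lid about 0.14 kg): the lid stays at any angle where it is left, and 2 to 3 N at the front edge lifts it.
- lid_edge (a point): Middle of the lid's front edge, at the underside, 195 mm from the hinge; moves with the lid.
- mould: Loose white plastic bar mould, a rigid slab 150 mm (own x) by 56 mm (own y) by 16 mm (own z), about 0.15 kg, six open cells on top. Origin: centre of its underside. Starts flat on the rails in the shut box, cells up, long side nearly along the box's x. 30 mm or more is free beside each long side for fingers; 27 mm below it to the box's floor.
- knife: Loose palette knife, about 0.10 kg: dark wooden handle 100 x 18 x 18 mm (own x = -100 to 0, z = 0 to 18 mm) and stiff straight steel blade 100 x 24 x 2.5 mm with a round end (x = 0 to 100 mm, mid plane z = 9 mm). Origin: where blade meets handle, level with the handle's underside. Own x points to the tip, z up. Starts lying in the tray, blade away from the robot.
- knife_grip (a point): Point on the knife's handle axis 25 mm behind the blade (x = -25, z = 9 mm in the knife's frame), close to the centre of mass: a good place to grip it, across the 18 mm width.
- knife_tip (a point): End of the blade, mid plane (x = 100, z = 9 mm in the knife's frame).
- tray: Fixed shallow white enamel tray with a dark rim, 240 mm (own x) by 150 mm (own y), walls 4 mm thick and 14 mm high, inner floor 4 mm above the table. Origin: centre of the underside; z up.
- rest: Fixed steel draining rest: drip pan 130 mm (own x) by 150 mm (own y), walls 4 mm, rim 14 mm high, inner floor z = 4 mm; at its back an upright wire frame, uprights at x = 45, y = +-66 mm joined by a level top bar. Origin: centre of underside; own x points from the open front (robot side) to the frame; z up. Inner face of the front rim at x = -61 mm.
- rest_bar (a point): Middle of the axis of the frame's top bar: x = 45, z = 85 mm in the rest's frame; the bar is 8 mm thick, along the rest's y. A mould with its foot on the pan floor against the front rim leans on the bar at about 39 degrees from level; with its foot 20 mm nearer the frame, at about 45 degrees.
- dropper_a: Bystander: loose white dropper bottle with a conical cap, 30 mm across, 72 mm tall; origin at the centre of its underside. Leave it where it is.
- dropper_b: Bystander: loose white dropper bottle with a conical cap, 30 mm across, 72 mm tall; origin at the centre of its underside. Leave it where it is.
- dish_a: Bystander: loose glass dish of jelly sweets, 90 mm across, 16 mm tall; origin at the centre of its underside. Leave it where it is.
- dish_b: Bystander: loose glass dish of jelly sweets, 90 mm across, 16 mm tall; origin at the centre of its underside. Leave it where it is.
Things that resemble listed ones, but are neither listed nor needed, are in the scene too. There is more than one size of the knife; the job needs the smaller.

How it is judged:
On the way, in this order (a step that is already met when the one before it is completed fails the run):
1. the lid is pried up from shut by the knife's blade (value of joint lid between 0.12 and 1.2 rad and contact force between knife and lid above 0.2 N), for 0.05 s.
2. the lid stands open (value of joint lid above 1.35 rad), for 0.2 s.
3. the mould is lifted clear of the box (z of mould in the frame of mould_box above 0.085 m), for 0.05 s.
At the end, for the whole second after the job is handed in: Lid open 1.35 rad or more. Knife flat in the tray: grip point and tip inside its outline, below 35 mm. Mould at rest on the draining rest, long side 37 to 75 deg from level, sideways roll under 11 deg, origin within 45 mm (x), 40 mm (y) of the rest's middle and 35 to 95 mm above its underside (value of joint lid above 1.35 rad and x of knife_grip in the frame of tray between -0.12 and 0.12 m and y of knife_grip in the frame of tray between -0.075 and 0.075 m and x of knife_tip in the frame of tray between -0.12 and 0.12 m and y of knife_tip in the frame of tray between -0.075 and 0.075 m and height (world z) of each of knife_grip, knife_tip below 0.035 m and (angle between mould's own x axis and vertical between 0.26 and 0.93 rad or angle between mould's own x axis and vertical between 2.21 and 2.88 rad) and angle between mould's own y axis and vertical between 1.37 and 1.77 rad and x of mould in the frame of rest between -0.045 and 0.045 m and y of mould in the frame of rest between -0.04 and 0.04 m and z of mould in the frame of rest between 0.035 and 0.095 m and contact force between mould and rest above 0.3 N and linear speed of each of mould, knife below 0.02 m/s); the robot touches nothing.
It fails at once if the gripper or arm touches the lid (contact force between any of the fingers, the arm and lid above 1 N).
It fails at once if the mould is dropped (moves faster than 0.7 m/s out of the gripper) (linear speed of mould above 0.7 m/s and contact force between the fingers and mould below 0.05 N).
It fails at once if a bystander is moved by more than 30 mm (distance of any of dropper_a, dropper_b, dish_a, dish_b from where it was at the start of the episode above 0.03 m).
It also fails if it takes over 72 s, if anything falls off the work surface, if the arm or the gripper's body presses on something with over 40 N, if the wrist force passes 120 N, or if a joint passes its speed limit or range.

## Working session

There is one attempt and no reset: what is moved stays moved. The work goes in short steps, Python scripts to look and compute and a tool call to move; the robot and the scene stay as the last step left them, time stands still between calls to the robot, and variables do not carry over. Pictures are saved under pics/ and viewed, and the job is handed in when it is done.

Besides the shell and the picture viewer there is one more tool, called after "Emit:" by a JSON object that holds its "method" and its "body", one argument or row to a line. arm_command: Moves the arm, as the interface text tells. Its arguments: {"type":"object","properties":{"motion":{"type":"array"},"newtons":{"type":"number"}},"required":["motion"]}

```bash
ls; mkdir -p pics
python3 - <<'E'
from workcell import r
import cv2
for n in("side","top"):
    f=r.grab_frame(n); cv2.imwrite(f"pics/{n}0.png",cv2.resize(f[:,:,::-1],None,fx=1.5,fy=1.5,interpolation=cv2.INTER_CUBIC))
    c=r.calibration(n); print(c)
print(r.get_state(), r.pinch_z)
E
```

```text
pics
{'fx': 418.31902631628583, 'fy': 418.31902631628583, 'cx': 257.6074384008717, 'cy': 186.90295944750804, 'k1': -0.13275041599464452, 'camera_from_world': array([[-0.87121689, -0.49048853,  0.02005328,  0.41128692],
       [-0.32217937,  0.54048613, -0.77722275,  0.19884441],
       [ 0.37038032, -0.68359034, -0.62890593,  0.91867862],
       [ 0.        ,  0.        ,  0.        ,  1.        ]])}
{'fx': 466.87762123757267, 'fy': 466.87762123757267, 'cx': 257.60677040421467, 'cy': 185.84803166367988, 'k1': -0.19562622348080605, 'camera_from_world': array([[ 0.01554419, -0.99975037,  0.01604893, -0.00880436],
       [-0.99259797, -0.01736253, -0.12019905,  0.50063607],
       [ 0.12044769, -0.01406174, -0.99262008,  1.39132736],
       [ 0.        ,  0.        ,  0.        ,  1.        ]])}
{'clock': 0.1, 'qpos': array([ 1.47019253,  0.50176542, -0.42675949,  1.55133403,  0.22081847,
        1.1383209 , -0.21030768]), 'joint_velocities': array([-3.05160082e-04, -1.30641281e-03, -1.46909995e-03, -1.13196024e-04,
        3.75207896e-05,  1.11443723e-03, -1.86005979e-03]), 'joint_efforts': array([-1.14765464e-02, -5.70806551e+01, -5.83839700e+00, -2.81748426e+01,
        1.05556598e-02,  5.56722429e-03,  7.98983109e-06]), 'ee_pos': array([ 0.23099639, -0.6068997 ,  0.23035649]), 'eef_rot': array([ 0.12781147, -0.12802306,  0.69605883, -0.69482115]), 'contact_force': array([-0.62424179,  1.23310536,  0.44733839]), 'torque': array([ 0.0026002 ,  0.02539461, -0.00462437]), 'grip_width': 0.08508541170474063} -0.0187
```

View pics/top0.png

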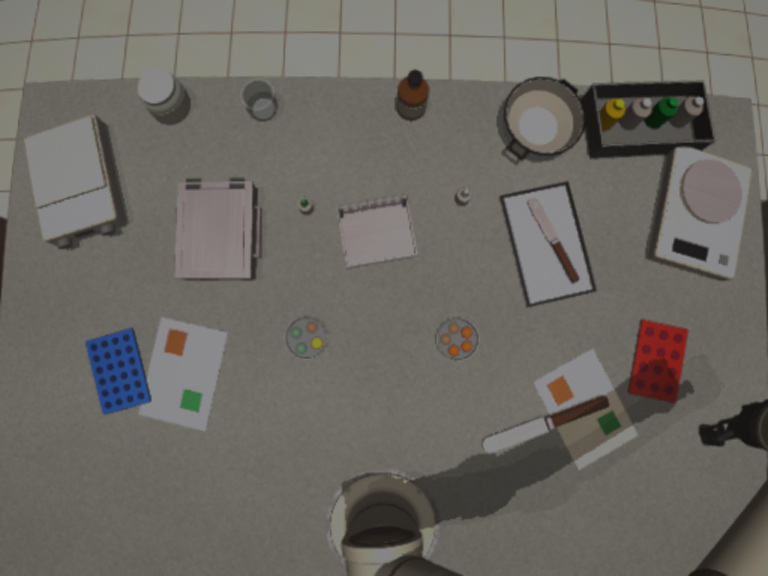

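View pics/side0.png

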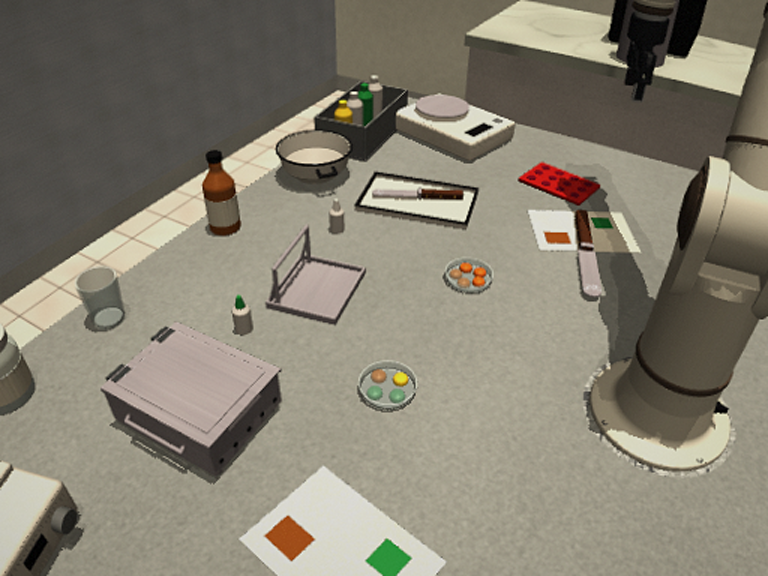

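Knife candidates (top picture): the one in the tray at about (555,240) and the larger one lying on the paper at about (545,425). The description (smaller, in the tray, blade away from the robot) points to the tray knife. I'll check it with close crops.

```bash
cat > h.py <<'E'
import numpy as np, cv2
from workcell import r
def cal(n):
    c=r.calibration(n); K=np.array([[c['fx'],0,c['cx']],[0,c['fy'],c['cy']],[0,0,1]]); return K,c['k1'],np.array(c['camera_from_world'])
def proj(n,P):
    K,k,T=cal(n); P=np.atleast_2d(np.asarray(P,float)); p,_=cv2.projectPoints(P,cv2.Rodrigues(T[:3,:3])[0],T[:3,3],K,np.array([k,0,0,0,0.])); return p[:,0]
def ray(n,uv):
    K,k,T=cal(n); uv=np.atleast_2d(np.asarray(uv,float))[:,None]
    d=cv2.undistortPointsIter(uv,K,np.array([k,0,0,0,0.]),None,None,(3,100,1e-9))[:,0]
    d=np.c_[d,np.ones(len(d))]@T[:3,:3]; o=-T[:3,:3].T@T[:3,3]; return o,d
def onz(n,uv,z):
    o,d=ray(n,uv); return o+d*((z-o[2])/d[:,2])[:,None]
def tri(uvs,uvt):
    o1,d1=ray("side",uvs);o2,d2=ray("top",uvt)
    out=[]
    for a,b in zip(d1,d2):
        s=np.linalg.lstsq(np.c_[a,-b],o2-o1,rcond=None)[0]; p,q=o1+a*s[0],o2+b*s[1]; out.append(np.r_[(p+q)/2,np.linalg.norm(p-q)])
    return np.array(out)
def crop(f,x0,y0,w,h,s,name):
    c=f[y0:y0+h,x0:x0+w,::-1]; cv2.imwrite(name,cv2.resize(np.clip(c.astype(float)*1.6,0,255).astype(np.uint8),None,fx=s,fy=s,interpolation=cv2.INTER_CUBIC))
E
python3 - <<'E'
from h import *
t=r.grab_frame("top");s=r.grab_frame("side");np.savez("f0.npz",t=t,s=s)
crop(t,110,110,70,80,7,"pics/box.png");crop(t,325,115,80,95,6,"pics/tray.png");crop(t,190,120,130,70,6,"pics/rest.png")
crop(s,60,200,140,125,5.5,"pics/boxs.png");crop(s,170,100,160,120,5,"pics/mids.png")
E
```

```text
(no output)
```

View pics/box.png

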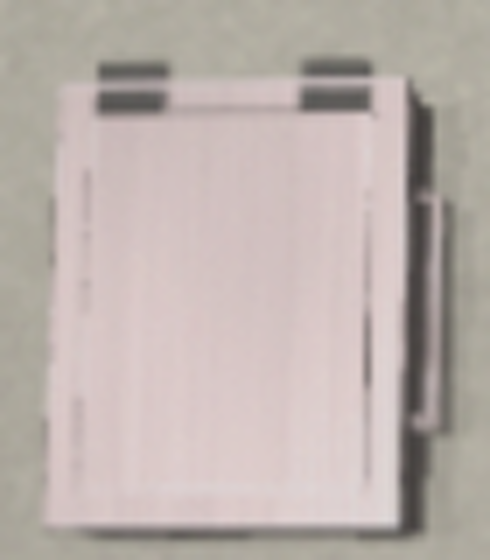

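View pics/tray.png

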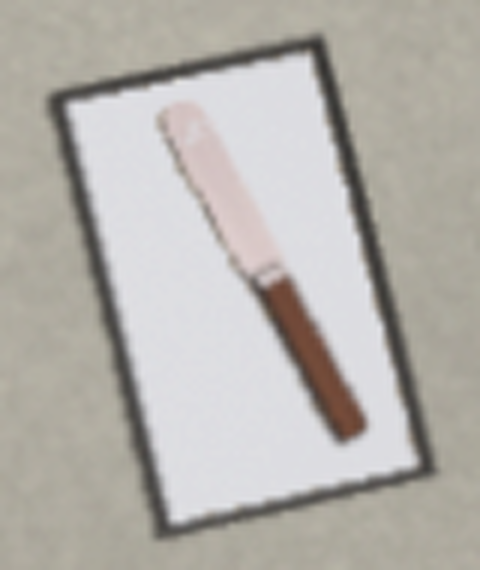

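View pics/rest.png

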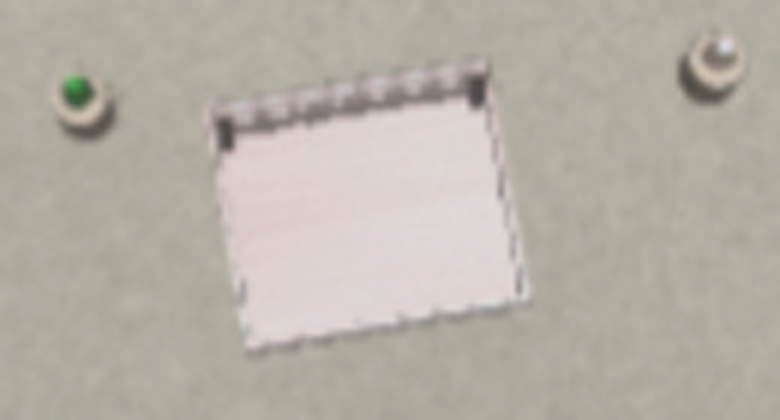

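View pics/boxs.png

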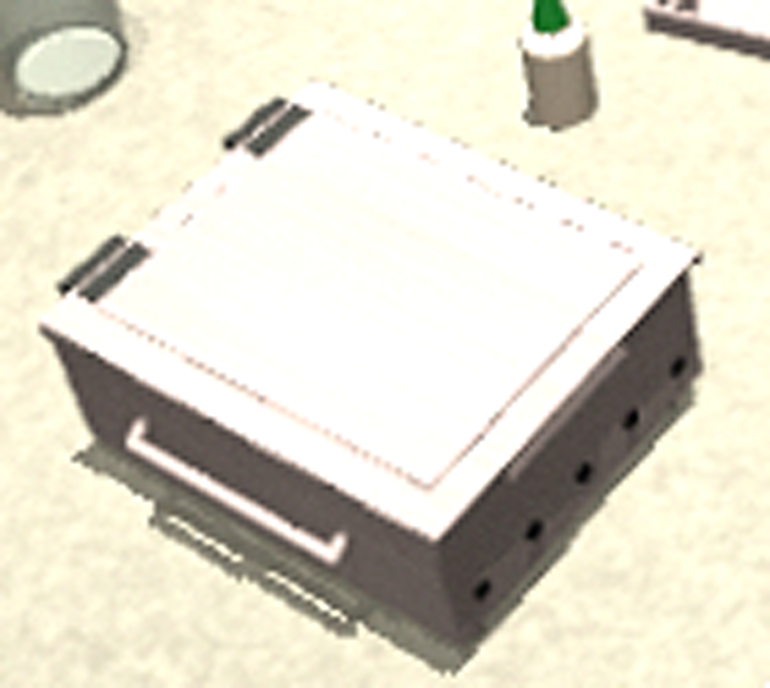

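View pics/mids.png

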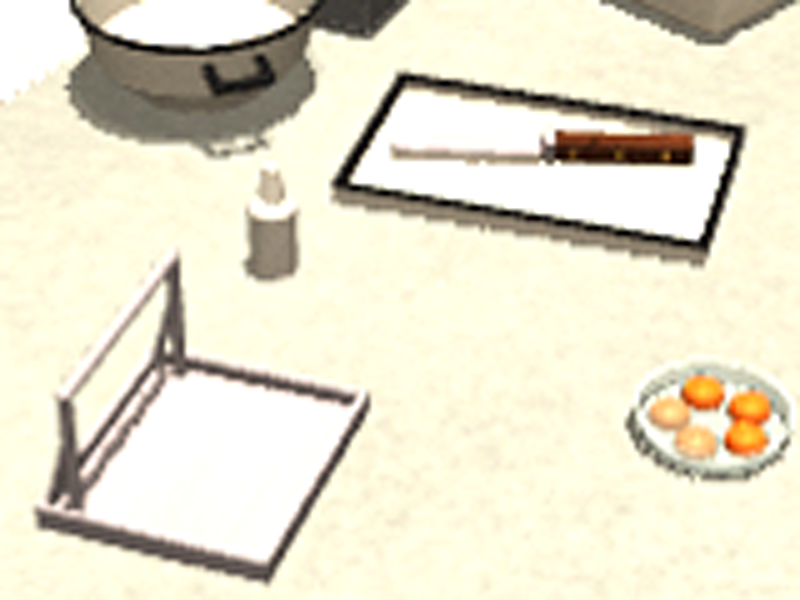

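The crops show the tray knife (tip about (180,102), butt (352,438) in the tray crop) is the small one. The box lid, rest and droppers are also clear. Next I'll turn the corners into poses.

```bash
cat > m.py <<'E'
from h import *
def c2p(x0,y0,s,pts): return np.array([x0,y0])+(np.array(pts,float)+.5)/s-.5
np.set_printoptions(precision=4,suppress=True)
def rect(n,x0,y0,s,pts,z,ref):
    # ref: Nx2 own coords ; fit rigid
    P=onz(n,c2p(x0,y0,s,pts),z)[:,:2]; R=np.array(ref)
    a=P-P.mean(0); b=R-R.mean(0)
    th=np.arctan2((b[:,0]*a[:,1]-b[:,1]*a[:,0]).sum(),(b*a).sum())
    M=np.array([[np.cos(th),-np.sin(th)],[np.sin(th),np.cos(th)]]); o=P.mean(0)-M@R.mean(0)
    print(n,"o",o,"th",th,"res mm",((R@M.T+o-P)*1000).round(1).tolist()); return o,th
E
python3 - <<'E'
from m import *
L=[[.095,.077],[.095,-.077],[-.1,-.077],[-.1,.077]]
print("box");rect("top",110,110,7,[(62,83),(405,78),(402,527),(43,525)],.083,L)
rect("side",60,200,5.5,[(700,258),(435,540),(43,327)],.083,[[-.1,-.077],[-.1,.077],[.095,.077]])
print("tray");T=[[.12,.075],[.12,-.075],[-.12,-.075],[-.12,.075]]
rect("top",325,115,6,[(50,97),(322,38),(435,472),(160,537)],.014,T)
rect("side",170,100,5,[(332,184),(400,72),(745,128),(706,246)],.014,[[.12,.075],[.12,-.075],[-.12,-.075],[-.12,.075]])
print("rest")
rect("top",190,120,6,[(247,350),(530,300)],.014,[[-.065,.075],[-.065,-.075]])
rect("side",170,100,5,[(40,514),(268,570),(368,400)],.014,[[.065,.075],[-.065,.075],[-.065,-.075]])
print("bar tri");print(tri(c2p(170,100,5,[(63,395),(176,256)]),c2p(190,120,6,[(215,108),(488,65)])))
print("knife tip/butt",onz("top",c2p(325,115,6,[(180,102)]),.0145),onz("top",c2p(325,115,6,[(351,440),(280,283)]),.022))
print("knife side",onz("side",c2p(170,100,5,[(391,151)]),.013))
f=np.load("f0.npz")
# knife handle mask
t=f['t'].astype(int); m=((t[...,0]-t[...,2])>25); m[:115]=0;m[215:]=0;m[:,:330]=0;m[:,400:]=0
ys,xs=np.nonzero(m); pts=np.c_[xs,ys]; (c,sz,a)=cv2.minAreaRect(pts.astype(np.float32)); print("handle",c,sz,a,onz("top",cv2.boxPoints((c,sz,a)),.022))
print("droppers",onz("top",c2p(190,120,6,[(85,108),(713,70)]),.03),"dishes",onz("top",[(307/1.5,337/1.5),(457/1.5,338/1.5)],.012))
E
```

```text
box
top o [0.591  0.3474] th 0.023181885786897772 res mm [[0.4, 1.0], [0.9, -1.8], [0.2, 1.0], [-1.5, -0.1]]
side o [0.5877 0.3494] th 0.02097920509203171 res mm [[0.0, -1.6], [-2.7, 1.5], [2.7, 0.1]]
tray
top o [ 0.5847 -0.338 ] th 0.238646001892665 res mm [[1.4, -0.8], [0.1, 1.5], [-1.1, 0.8], [-0.4, -1.4]]
side o [ 0.5855 -0.3389] th 0.2386384192895347 res mm [[0.1, -1.1], [-0.7, 0.9], [0.7, -0.4], [-0.1, 0.6]]
rest
top o [0.604  0.0224] th 0.19450617454304509 res mm [[-0.2, 0.9], [0.2, -0.9]]
side o [0.599  0.0268] th 0.19413586128336308 res mm [[1.9, 1.4], [-1.4, 0.9], [-0.4, -2.3]]
bar tri
[[ 0.6353  0.0973  0.0869  0.0024]
 [ 0.661  -0.0373  0.0827  0.0014]]
knife tip/butt [[ 0.6813 -0.3055  0.0145]] [[ 0.5021 -0.3922  0.022 ]
 [ 0.584  -0.3556  0.022 ]]
knife side [[ 0.6735 -0.292   0.013 ]]
handle (376.9745178222656, 174.28663635253906) (27.294572830200195, 3.9904348850250244) 61.38954162597656 [[ 0.579  -0.3472  0.022 ]
 [ 0.5853 -0.3586  0.022 ]
 [ 0.5104 -0.3994  0.022 ]
 [ 0.5042 -0.388   0.022 ]]
droppers [[ 0.6482  0.1684  0.03  ]
 [ 0.6746 -0.1559  0.03  ]] dishes [[ 0.3805  0.1593  0.012 ]
 [ 0.3834 -0.1471  0.012 ]]
```

```bash
cat >> h.py <<'E'
from scipy.spatial.transform import Rotation as Ro
def pose():
    s=r.get_state(); q=s['eef_rot']; return np.array(s['ee_pos']),Ro.from_quat([q[1],q[2],q[3],q[0]])
def down(yaw,pitch=0,sgn=1):
    # tool x = forward along yaw (sgn=1) , y down, pitched about world-left axis: pitch>0 tips forward end up
    f=np.array([np.cos(yaw),np.sin(yaw),0])
    M=np.c_[f*sgn,[0,0,-1],np.cross(f*sgn,[0,0,-1])]
    left=np.array([-np.sin(yaw),np.cos(yaw),0])
    return Ro.from_rotvec(-pitch*left)*Ro.from_matrix(M)
def plan(targets):
    p0,R0=pose()
    for p,R in targets:
        print("slide",(R0.inv().apply(np.array(p)-p0)*1000).round(0),"rot",(R0.inv()*R).as_rotvec().round(3))
E
python3 - <<'E'
from h import *
np.set_printoptions(precision=4,suppress=True)
p,R=pose(); print(p); print(R.as_matrix())
for sg in(1,-1):
    plan([((.569,-.360,.10),down(.455,0,sg)),((.569,-.360,.007),down(.455,0,sg))])
E
```

```text
[ 0.2311 -0.6071  0.2306]
[[-0.9346 -0.0004  0.3558]
 [-0.3558  0.0012 -0.9346]
 [-0.     -1.     -0.0012]]
slide [-404.  131. -111.] rot [0.    3.05  0.002]
slide [-404.  224. -110.] rot [0.    3.05  0.002]
slide [-404.  131. -111.] rot [ 0.001 -0.091 -0.   ]
slide [-404.  224. -110.] rot [ 0.001 -0.091 -0.   ]
```

Emit:
{"method": "arm_command", "body": {
  "motion": [
    {"jaw": 50, "slide": [-60, 10, -16], "rot": [0, -0.02, 0]},
    {"jaw": 50, "slide": [-120, 25, -32], "rot": [0, -0.04, 0]},
    {"jaw": 50, "slide": [-180, 40, -48], "rot": [0, -0.05, 0]},
    {"jaw": 50, "slide": [-240, 60, -64], "rot": [0, -0.06, 0]},
    {"jaw": 50, "slide": [-300, 80, -80], "rot": [0, -0.07, 0]},
    {"jaw": 50, "slide": [-355, 105, -96], "rot": [0, -0.08, 0]},
    {"jaw": 50, "slide": [-404, 131, -111], "rot": [0, -0.091, 0]},
    {"jaw": 50, "slide": [-404, 150, -111], "rot": [0, -0.091, 0]},
    {"jaw": 50, "slide": [-404, 150, -111], "rot": [0, -0.091, 0]},
    {"jaw": 50, "slide": [-404, 150, -111], "rot": [0, -0.091, 0]}
  ]
}}

```text
clock: 1.45
ee_pos: [0.5682, -0.3622, 0.0818]
eef_rot: [-0.158, 0.159, -0.689, 0.69]
contact_force: [-0.6, -0.7, 0.4]
grip_width: 0.0497
```

Run:
```python
from h import *
np.set_printoptions(precision=4,suppress=True)
s=r.get_state();print(s['ee_pos'],s['qpos'],s['grip_width'])
plan([((.569,-.360,.007),down(.455,0,-1))])
t=r.grab_frame("top");crop(t,325,115,80,95,6,"pics/tray1.png");s=r.grab_frame("side");crop(s,200,60,160,120,5,"pics/trays1.png")
```

```text
[ 0.5682 -0.3622  0.0818] [ 0.839   0.715  -0.455   1.5901  0.3714  0.9231 -0.8642] 0.04970701646168637
slide [-2. 75. -2.] rot [-0.001 -0.003  0.001]
```

View pics/tray1.png

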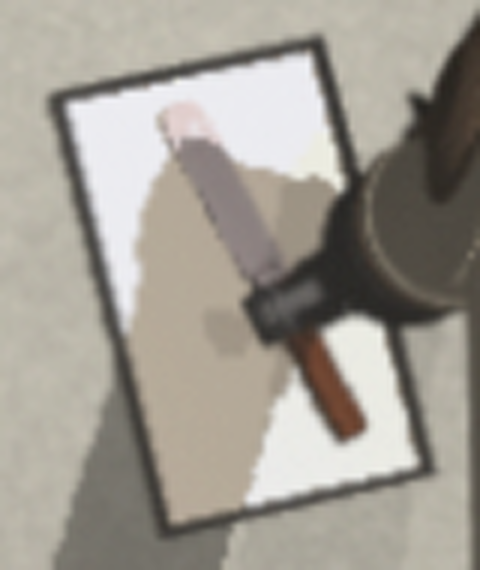

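View pics/trays1.png

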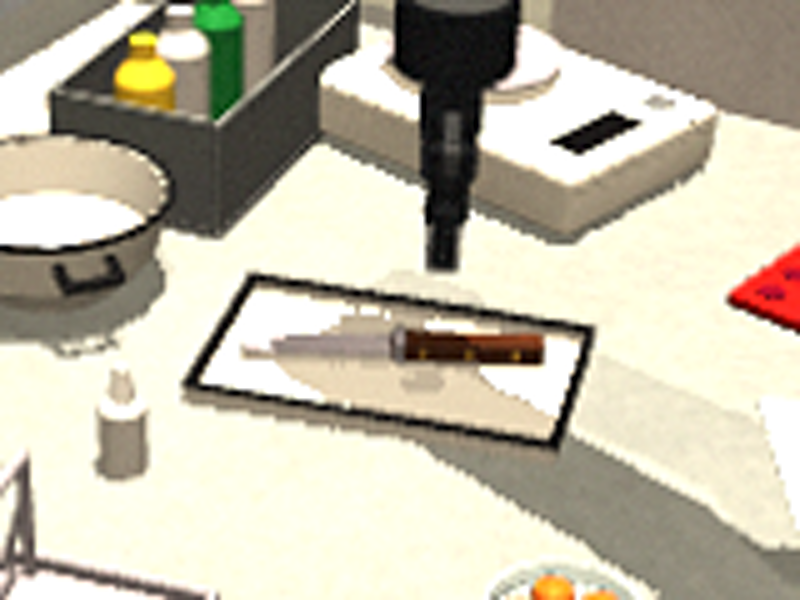

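The gripper stands over the handle 25 mm behind the blade in both views. Now the descent and grip.

Emit:
{"method": "arm_command", "body": {
  "motion": [
    {"jaw": 50, "slide": [-2, 40, -2], "rot": [0, -0.003, 0]},
    {"jaw": 50, "slide": [-2, 74, -2], "rot": [0, -0.003, 0]},
    {"jaw": 50, "slide": [-2, 74, -2], "rot": [0, -0.003, 0]},
    {"jaw": 10, "slide": [-2, 74, -2], "rot": [0, -0.003, 0]},
    {"jaw": 5, "slide": [-2, 74, -2], "rot": [0, -0.003, 0]},
    {"jaw": 5, "slide": [-2, 74, -2], "rot": [0, -0.003, 0]},
    {"jaw": 5, "slide": [-2, 74, -2], "rot": [0, -0.003, 0]},
    {"jaw": 5, "slide": [-2, 74, -2], "rot": [0, -0.003, 0]},
    {"jaw": 5, "slide": [-2, 74, -2], "rot": [0, -0.003, 0]},
    {"jaw": 5, "slide": [-2, 74, -2], "rot": [0, -0.003, 0]}
  ],
  "newtons": 100
}}

```text
clock: 2.8
ee_pos: [0.5719, -0.3586, 0.0102]
eef_rot: [-0.161, 0.159, -0.687, 0.69]
contact_force: [-1.2, -0.2, 7.1]
grip_width: 0.0148
```

Run:
```python
from h import *
np.set_printoptions(precision=4,suppress=True)
s=r.get_state();print(s['ee_pos'],s['grip_width'])
p,R=pose(); print(R.as_rotvec()); np.savez("grasp.npz",p=p,q=R.as_quat())
t=r.grab_frame("top");crop(t,325,115,80,95,6,"pics/tray2.png")
o=np.array([.590,.348]);th=.022;d=np.array([np.cos(th),np.sin(th)])
pr=down(th,0,-1)
# pre: tip 40mm in front of wall
def g(ins,z): # grip world for blade inserted ins beyond outer wall
    return np.r_[o+d*(-.095+ins-.125),z-.006]
plan([((.52,-.30,.22),pr),(g(-.05,.12),pr),(g(-.04,.072),pr)])
```

```text
[ 0.5719 -0.3586  0.0102] 0.014774523532923923
[-0.4549  1.9628 -1.9697]
slide [  20. -210.  -75.] rot [-0.003  0.435 -0.003]
slide [ -84. -107. -739.] rot [-0.003  0.435 -0.003]
slide [ -93.  -59. -735.] rot [-0.003  0.435 -0.003]
```

View pics/tray2.png

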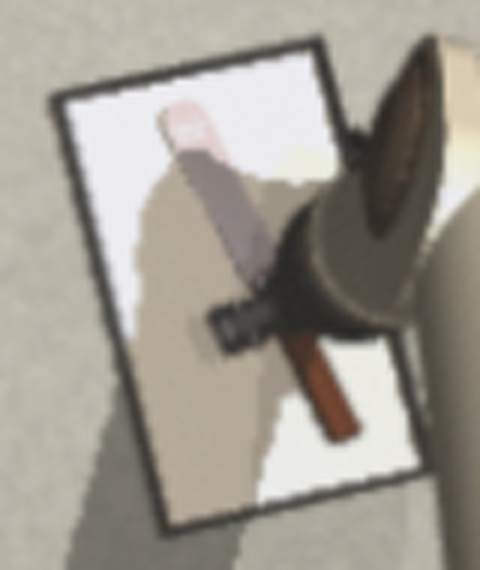

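Run:
```python
from h import *
s=r.grab_frame("side");crop(s,200,60,140,110,5.5,"pics/trays2.png")
```

```text
(no output)
```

View pics/trays2.png

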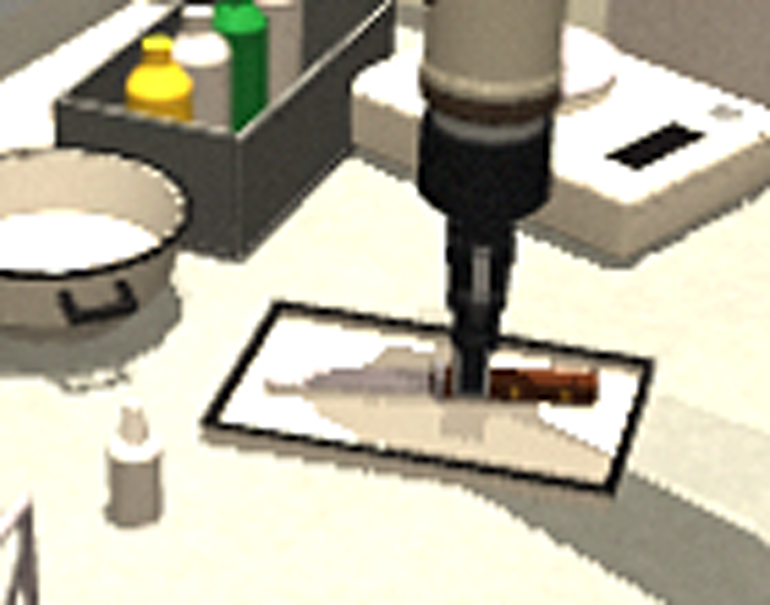

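Emit:
{"method": "arm_command", "body": {
  "motion": [
    {"jaw": 5, "slide": [0, -40, 0], "rot": [0, 0, 0]},
    {"jaw": 5, "slide": [0, -100, 0], "rot": [0, 0.0, 0]},
    {"jaw": 5, "slide": [0, -155, -20], "rot": [0, 0.05, 0]},
    {"jaw": 5, "slide": [10, -200, -60], "rot": [0, 0.1, 0]},
    {"jaw": 5, "slide": [15, -210, -120], "rot": [0, 0.15, 0]},
    {"jaw": 5, "slide": [15, -210, -180], "rot": [0, 0.2, 0]},
    {"jaw": 5, "slide": [15, -210, -240], "rot": [0, 0.26, 0]},
    {"jaw": 5, "slide": [5, -210, -300], "rot": [0, 0.32, 0]},
    {"jaw": 5, "slide": [0, -210, -360], "rot": [0, 0.38, 0]},
    {"jaw": 5, "slide": [-5, -210, -420], "rot": [0, 0.435, 0]}
  ]
}}

```text
clock: 4.15
ee_pos: [0.3887, 0.0234, 0.2183]
eef_rot: [-0.008, 0.007, -0.707, 0.708]
contact_force: [1.1, 0.9, -1.8]
grip_width: 0.015
```

Run:
```python
from h import *
np.set_printoptions(precision=4,suppress=True)
s=r.get_state();print(s['ee_pos'],s['grip_width'],s['qpos'])
t=r.grab_frame("top");cv2.imwrite("pics/t3.png",t[:,:,::-1]);f=r.grab_frame("side");cv2.imwrite("pics/s3.png",f[:,:,::-1])
o=np.array([.590,.348]);th=.022;d=np.array([np.cos(th),np.sin(th)])
pr=down(th,0,-1)
def g(ins,z): return np.r_[o+d*(-.095+ins-.125),z-.006]
plan([(g(-.05,.15),pr),(g(-.04,.072),pr)])
```

```text
[0.3887 0.0234 0.2183] 0.015038494976754538 [ 0.5807  0.0381 -0.7173  2.164   0.0329  0.9467 -1.7051]
slide [  57.   74. -317.] rot [-0.001  0.009 -0.001]
slide [  47.  152. -317.] rot [-0.001  0.009 -0.001]
```

View pics/t3.png

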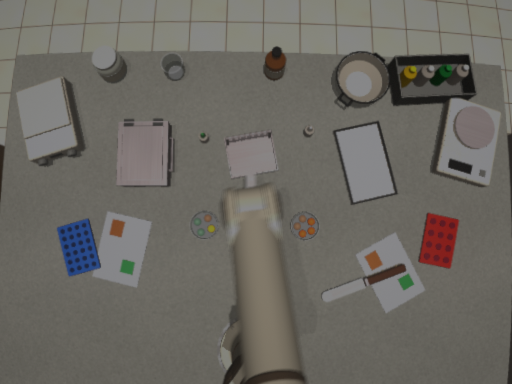

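View pics/s3.png

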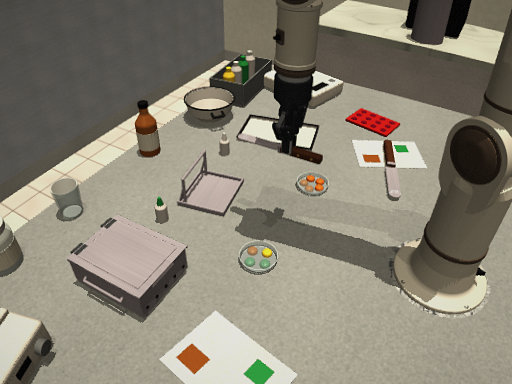

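Emit:
{"method": "arm_command", "body": {
  "motion": [
    {"jaw": 5, "slide": [20, 0, -50], "rot": [0, 0.009, 0]},
    {"jaw": 5, "slide": [40, 0, -105], "rot": [0, 0.009, 0]},
    {"jaw": 5, "slide": [57, 10, -160], "rot": [0, 0.009, 0]},
    {"jaw": 5, "slide": [57, 20, -215], "rot": [0, 0.009, 0]},
    {"jaw": 5, "slide": [57, 50, -270], "rot": [0, 0.009, 0]},
    {"jaw": 5, "slide": [57, 74, -317], "rot": [0, 0.009, 0]},
    {"jaw": 5, "slide": [57, 110, -317], "rot": [0, 0.009, 0]},
    {"jaw": 5, "slide": [57, 110, -317], "rot": [0, 0.009, 0]},
    {"jaw": 5, "slide": [57, 110, -317], "rot": [0, 0.009, 0]},
    {"jaw": 5, "slide": [57, 110, -317], "rot": [0, 0.009, 0]}
  ]
}}

```text
clock: 5.5
ee_pos: [0.3252, 0.3374, 0.1083]
eef_rot: [0.005, -0.005, 0.707, -0.707]
contact_force: [0.1, 0.2, -0.6]
grip_width: 0.015
```

Run:
```python
from h import *
np.set_printoptions(precision=4,suppress=True)
s=r.get_state();print(s['ee_pos'],s['grip_width'],s['qpos'])
t=r.grab_frame("top");crop(t,90,100,120,120,5,"pics/t4.png");f=r.grab_frame("side");crop(f,60,190,150,115,5,"pics/s4.png")
```

```text
[0.3252 0.3374 0.1083] 0.01503139942729841 [-0.5976  0.3426 -0.3054  2.1005  0.1544  0.7181 -2.5591]
```

View pics/t4.png

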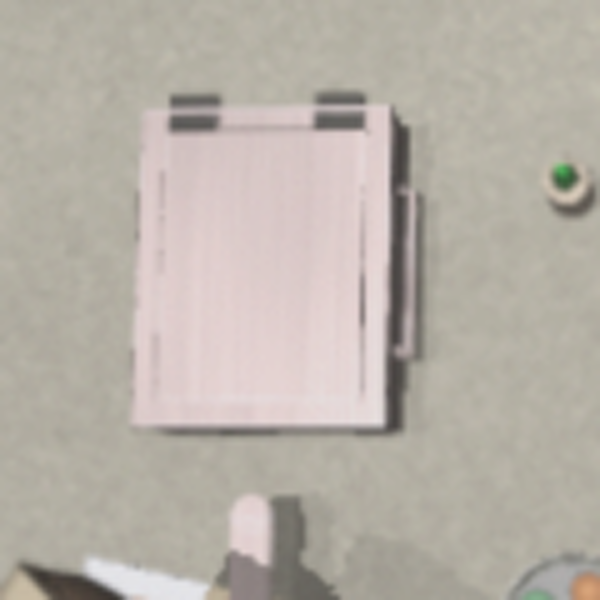

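View pics/s4.png

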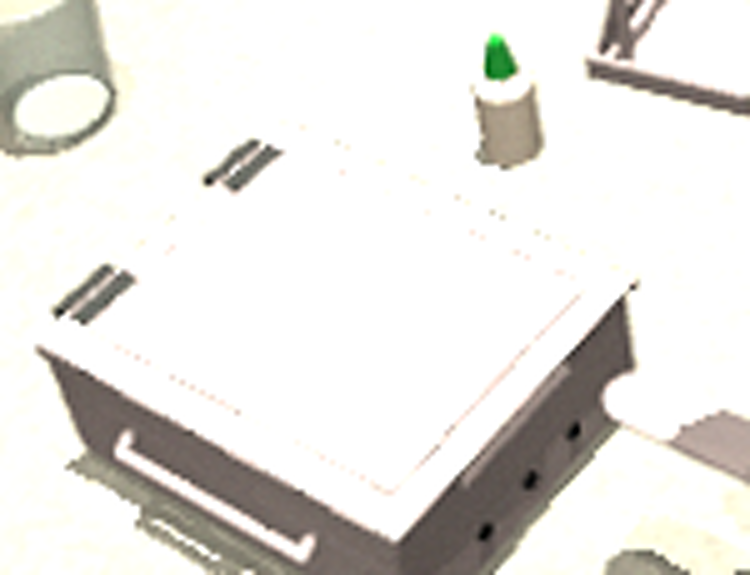

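Run:
```python
from m import *
print(tri(c2p(60,190,5,[(604,396)]),c2p(90,100,5,[(252,494)])))
p,R=pose(); print(p,R.as_matrix()); print("fwd yaw",np.arctan2(-R.as_matrix()[1,0],-R.as_matrix()[0,0]))
print("blade mid at z .11",onz("top",c2p(90,100,5,[(252,494),(250,540)]),.114))
print("box corner check"); L=[[-.1,-.077],[-.1,.077]]
rect("top",90,100,5,[(386,428),(133,424)],.083,L)
o=np.array([.590,.348]);th=.022;d=np.array([np.cos(th),np.sin(th)])
def g(ins,z): return np.r_[o+d*(-.095+ins-.125),z-.006]
pr=down(th,0,-1)
plan([(g(-.02,.072),pr),(g(.05,.072),pr)])
```

```text
[[0.4496 0.341  0.1068 0.0016]]
[0.3262 0.3368 0.1085] [[-0.9999  0.0012  0.0117]
 [-0.0117  0.0014 -0.9999]
 [-0.0012 -1.     -0.0014]]
fwd yaw 0.01168272974120643
blade mid at z .11 [[0.4482 0.3388 0.114 ]
 [0.4216 0.3389 0.114 ]]
box corner check
top o [0.5914 0.3443] th 0.0017156688397930596 res mm [[0.0, -0.5], [-0.0, 0.5]]
slide [-24.  43.  -6.] rot [ 0.001 -0.01  -0.001]
slide [-94.  43.  -6.] rot [ 0.001 -0.01  -0.001]
```

Emit:
{"method": "arm_command", "body": {
  "motion": [
    {"jaw": 5, "slide": [-5, 15, -2], "rot": [0, 0, 0]},
    {"jaw": 5, "slide": [-10, 30, -4], "rot": [0, 0, 0]},
    {"jaw": 5, "slide": [-20, 37, -4], "rot": [0, 0, 0]},
    {"jaw": 5, "slide": [-30, 37, -4], "rot": [0, 0, 0]},
    {"jaw": 5, "slide": [-30, 37, -4], "rot": [0, 0, 0]},
    {"jaw": 5, "slide": [-30, 37, -4], "rot": [0, 0, 0]},
    {"jaw": 5, "slide": [-30, 37, -4], "rot": [0, 0, 0]},
    {"jaw": 5, "slide": [-30, 37, -4], "rot": [0, 0, 0]},
    {"jaw": 5, "slide": [-30, 37, -4], "rot": [0, 0, 0]},
    {"jaw": 5, "slide": [-30, 37, -4], "rot": [0, 0, 0]}
  ],
  "newtons": 120
}}

```text
clock: 6.85
ee_pos: [0.3548, 0.3417, 0.0704]
eef_rot: [0.005, -0.005, 0.707, -0.707]
contact_force: [-0.8, 0.7, -0.7]
grip_width: 0.0142
```

Run:
```python
from h import *
np.set_printoptions(precision=4,suppress=True)
s=r.get_state();print(s['ee_pos'],s['grip_width'],s['qpos'],s['contact_force'])
t=r.grab_frame("top");crop(t,100,160,70,60,8,"pics/t5.png");f=r.grab_frame("side");crop(f/1.6,130,230,90,75,8,"pics/s5.png")
```

```text
[0.3548 0.3417 0.0704] 0.014154421658307725 [-0.6127  0.4408 -0.2487  2.0643  0.1732  0.6556 -2.533 ] [-0.7642  0.7338 -0.7267]
```

View pics/t5.png

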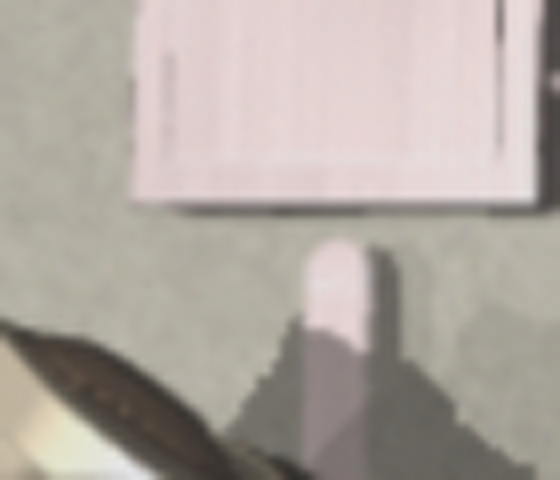

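View pics/s5.png

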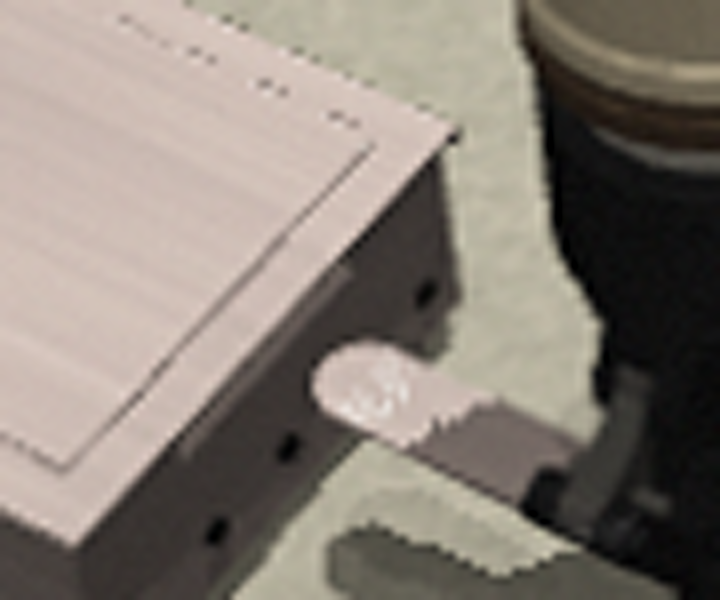

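Run:
```python
from m import *
s=c2p(130,230,8,[(328,353)]);t=c2p(100,160,8,[(338,239)])
print(tri(s,t))
for z in(.066,.072,.078): print(z,proj("side",onz("top",t,z)),s)
# lid front edge corners triangulated for height bias
print(tri(c2p(130,230,8,[(458,130),(76,545)]),c2p(100,160,8,[(538,205),(131,203)])))
# notch sill line side: predicted sill corners
o=np.array([.590,.348]);th=.022;M=np.array([[np.cos(th),-np.sin(th)],[np.sin(th),np.cos(th)]])
P=[np.r_[M@[-.095,y]+o,z] for z in(.064,) for y in(.035,-.035)]
print((proj("side",P)-[130,230]+.5)*8-.5)
```

```text
[[0.4778 0.3431 0.0769 0.0012]]
0.066 [[169.326  277.8147]] [[170.5625 273.6875]]
0.072 [[169.6673 275.541 ]] [[170.5625 273.6875]]
0.078 [[170.0122 273.2478]] [[170.5625 273.6875]]
[[0.4922 0.2682 0.0802 0.0005]
 [0.4896 0.4217 0.0815 0.0006]]
[[182.7923 462.813 ]
 [354.0501 272.6402]]
```

The blade tip is centred on the notch (top crop (338,240)), and the sill shows at (185,455)–(350,265) in the side crop. Tip height is about 74–77 mm, so I'll lower by 2 mm and slide in.

Emit:
{"method": "arm_command", "body": {
  "motion": [
    {"jaw": 5, "slide": [0, 2, -2], "rot": [0, 0, 0]},
    {"jaw": 5, "slide": [-8, 2, -3], "rot": [0, 0, 0]},
    {"jaw": 5, "slide": [-18, 2, -3], "rot": [0, 0, 0]},
    {"jaw": 5, "slide": [-30, 2, -3], "rot": [0, 0, 0]},
    {"jaw": 5, "slide": [-42, 2, -3], "rot": [0, 0, 0]},
    {"jaw": 5, "slide": [-54, 2, -3], "rot": [0, 0, 0]},
    {"jaw": 5, "slide": [-66, 2, -3], "rot": [0, 0, 0]},
    {"jaw": 5, "slide": [-72, 2, -3], "rot": [0, 0, 0]},
    {"jaw": 5, "slide": [-72, 2, -3], "rot": [0, 0, 0]},
    {"jaw": 5, "slide": [-72, 2, -3], "rot": [0, 0, 0]}
  ]
}}

```text
clock: 8.2
ee_pos: [0.4262, 0.3458, 0.0682]
eef_rot: [-0.005, 0.005, -0.707, 0.707]
contact_force: [-0.1, 0.5, -1.3]
grip_width: 0.0143
```

Run:
```python
from h import *
np.set_printoptions(precision=4,suppress=True)
s=r.get_state();print(s['ee_pos'],s['grip_width'],s['qpos'],s['contact_force'])
t=r.grab_frame("top");crop(t,100,110,80,100,6,"pics/t6.png");f=r.grab_frame("side");crop(f/1.6,110,210,110,95,7,"pics/s6.png")
```

```text
[0.4262 0.3458 0.0682] 0.014288176988984335 [-0.5473  0.5199 -0.2288  1.9296  0.1731  0.7114 -2.4349] [-0.1461  0.5021 -1.3021]
```

View pics/t6.png

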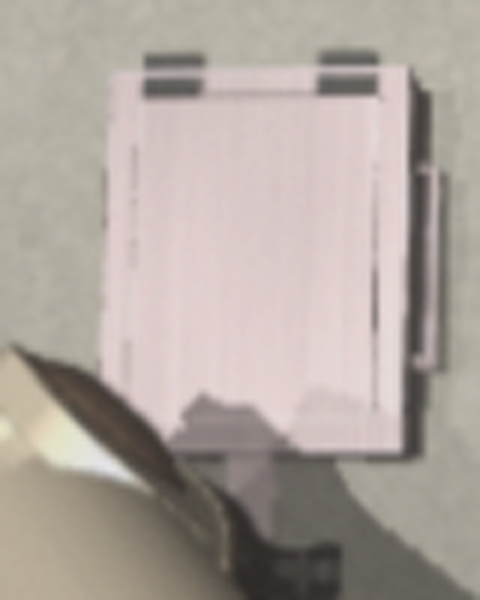

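View pics/s6.png

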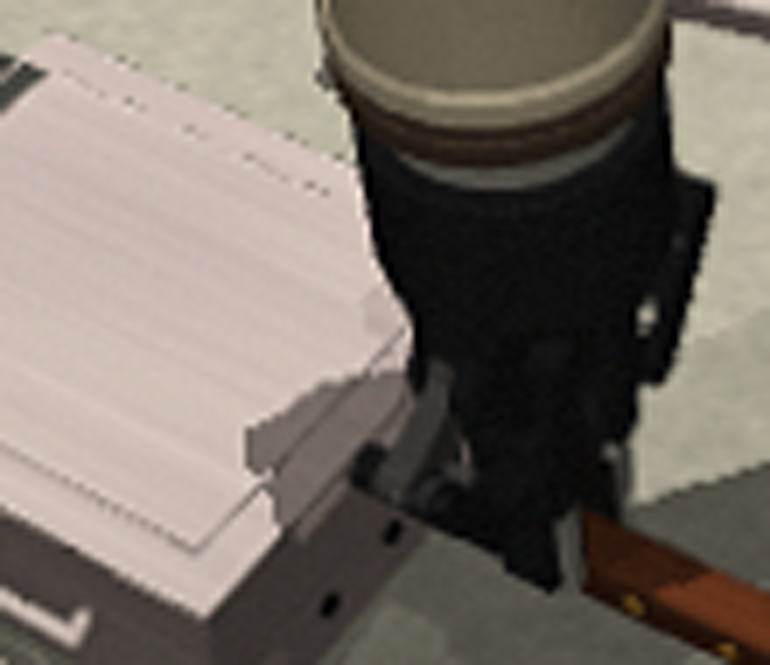

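Wrist force is near zero and the blade is inside the notch, so I'll pry along the hinge arc.

Emit:
{"method": "arm_command", "body": {
  "motion": [
    {"jaw": 5, "slide": [0, -6, 0], "rot": [0, 0, 0]},
    {"jaw": 5, "slide": [0, -13, 0], "rot": [0, 0, 0]},
    {"jaw": 5, "slide": [-2, -26, 0], "rot": [0, 0, 0]},
    {"jaw": 5, "slide": [-4, -39, 0], "rot": [0, 0, 0]},
    {"jaw": 5, "slide": [-8, -52, 0], "rot": [0, 0, 0]},
    {"jaw": 5, "slide": [-13, -64, 0], "rot": [0, 0, 0]},
    {"jaw": 5, "slide": [-20, -76, 0], "rot": [0, 0, 0]},
    {"jaw": 5, "slide": [-27, -87, 0], "rot": [0, 0, 0]},
    {"jaw": 5, "slide": [-36, -97, 0], "rot": [0, 0, 0]},
    {"jaw": 5, "slide": [-41, -102, 0], "rot": [0, 0, 0]}
  ]
}}

```text
clock: 9.55
ee_pos: [0.469, 0.3465, 0.1712]
eef_rot: [0.005, -0.004, 0.707, -0.707]
contact_force: [-2.0, 0.2, -2.0]
grip_width: 0.0146
```

Run:
```python
from h import *
np.set_printoptions(precision=4,suppress=True)
s=r.get_state();print(s['ee_pos'],s['grip_width'],s['qpos'],s['contact_force'],s['torque'])
t=r.grab_frame("top");crop(t,90,90,100,120,5,"pics/t7.png");f=r.grab_frame("side");crop(f/1.6,60,130,170,150,4.5,"pics/s7.png")
```

```text
[0.469  0.3465 0.1712] 0.014561547138137518 [-0.4888  0.4256 -0.2462  1.7856  0.1248  0.9441 -2.3447] [-2.002   0.2497 -1.9895] [0.0586 0.5413 0.0587]
```

View pics/t7.png

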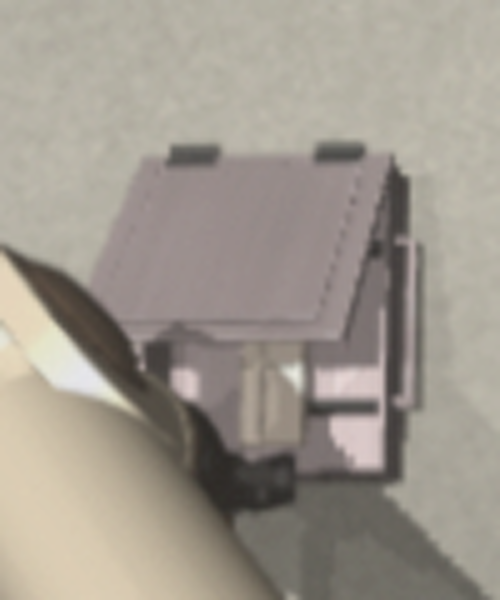

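View pics/s7.png

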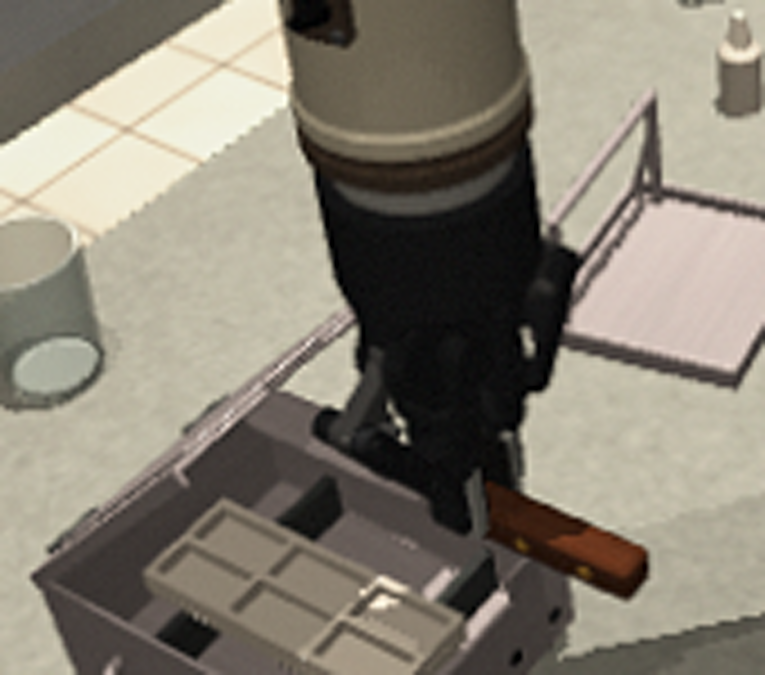

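The lid is up about 0.8 rad, held by the blade only. Continuing the arc to upright and beyond.

Emit:
{"method": "arm_command", "body": {
  "motion": [
    {"jaw": 5, "slide": [-10, -9, 0], "rot": [0, 0, 0]},
    {"jaw": 5, "slide": [-21, -17, 0], "rot": [0, 0, 0]},
    {"jaw": 5, "slide": [-33, -23, 0], "rot": [0, 0, 0]},
    {"jaw": 5, "slide": [-45, -29, 0], "rot": [0, 0, 0]},
    {"jaw": 5, "slide": [-58, -33, 0], "rot": [0, 0, 0]},
    {"jaw": 5, "slide": [-71, -36, 0], "rot": [0, 0, 0]},
    {"jaw": 5, "slide": [-84, -38, 0], "rot": [0, 0, 0]},
    {"jaw": 5, "slide": [-97, -38, 0], "rot": [0, 0, 0]},
    {"jaw": 5, "slide": [-108, -38, 0], "rot": [0, 0, 0]},
    {"jaw": 5, "slide": [-108, -38, 0], "rot": [0, 0, 0]}
  ]
}}

```text
clock: 10.9
ee_pos: [0.5771, 0.3469, 0.2079]
eef_rot: [-0.005, 0.004, -0.707, 0.707]
contact_force: [-0.2, -0.5, -1.3]
grip_width: 0.0145
```

Run:
```python
from h import *
np.set_printoptions(precision=4,suppress=True)
s=r.get_state();print(s['ee_pos'],s['grip_width'],s['qpos'],s['contact_force'],s['torque'])
t=r.grab_frame("top");crop(t,90,70,100,120,5,"pics/t8.png");f=r.grab_frame("side");crop(f/1.6,40,80,190,200,3,"pics/s8.png")
```

```text
[0.5771 0.3469 0.2079] 0.014517339626743274 [-0.4291  0.5384 -0.2193  1.5141  0.1263  1.1029 -2.2339] [-0.2117 -0.5386 -1.2942] [ 0.0354 -0.0067  0.0332]
```

View pics/t8.png

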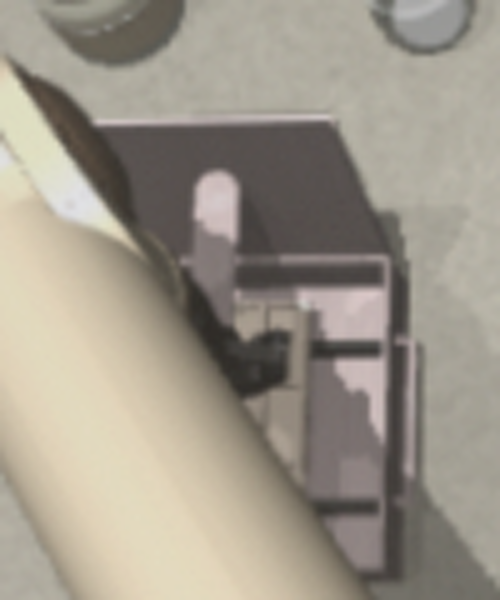

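View pics/s8.png

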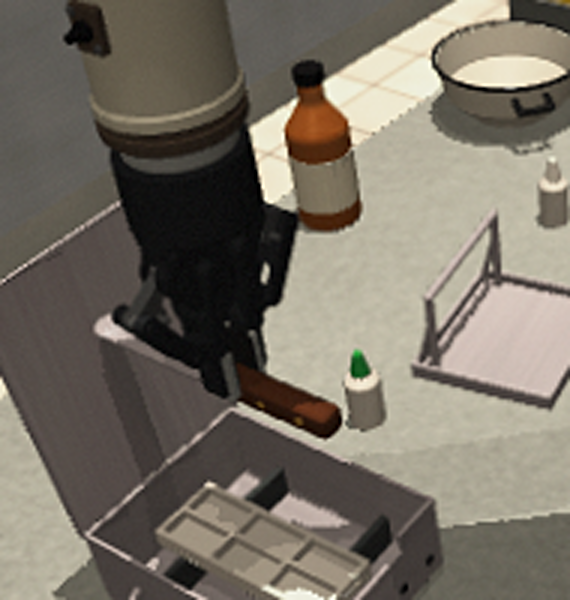

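Run:
```python
from m import *
print(onz("top",c2p(90,70,5,[(335,119),(110,122)]),.275))
```

```text
[[0.71   0.2709 0.275 ]
 [0.7086 0.3923 0.275 ]]
```

The lid's top edge is at x ≈ 0.710, past the hinge at 0.685, so it is open about 1.70 rad. Retreating, then back to the tray.

Run:
```python
from h import *
g=np.load("grasp.npz"); R=Ro.from_quat(g['q'])
pr=pose()[1]
plan([((.45,.345,.215),pr),((.45,-.05,.215),down(.2,0,-1)),((.5,-.30,.2),R),(g['p']+[0,0,.08],R),(g['p'],R)])
```

```text
slide [126.  -7.   1.] rot [0. 0. 0.]
slide [131.  -7. 396.] rot [-0.    -0.187  0.   ]
slide [ 85.   8. 646.] rot [ 0.003 -0.444  0.003]
slide [ 13. 118. 706.] rot [ 0.003 -0.444  0.003]
slide [ 13. 198. 706.] rot [ 0.003 -0.444  0.003]
```

Emit:
{"method": "arm_command", "body": {
  "motion": [
    {"jaw": 5, "slide": [40, -5, 0], "rot": [0, 0, 0]},
    {"jaw": 5, "slide": [95, -7, 0], "rot": [0, 0, 0]},
    {"jaw": 5, "slide": [130, -7, 45], "rot": [0, 0, 0]},
    {"jaw": 5, "slide": [135, -7, 105], "rot": [0, -0.04, 0]},
    {"jaw": 5, "slide": [135, -7, 165], "rot": [0, -0.08, 0]},
    {"jaw": 5, "slide": [135, -7, 225], "rot": [0, -0.12, 0]},
    {"jaw": 5, "slide": [135, -7, 285], "rot": [0, -0.15, 0]},
    {"jaw": 5, "slide": [135, -7, 345], "rot": [0, -0.18, 0]},
    {"jaw": 5, "slide": [130, -7, 405], "rot": [0, -0.22, 0]},
    {"jaw": 5, "slide": [125, -7, 460], "rot": [0, -0.26, 0]}
  ]
}}

```text
clock: 12.25
ee_pos: [0.457, -0.116, 0.216]
eef_rot: [-0.097, 0.096, -0.7, 0.701]
contact_force: [1.1, 0.8, -1.0]
grip_width: 0.0145
```

Run:
```python
from h import *
np.set_printoptions(precision=4,suppress=True)
s=r.get_state();print(s['ee_pos'],s['grip_width'],s['qpos'])
f=r.grab_frame("side");crop(f/1.6,40,100,200,210,3,"pics/s9.png")
g=np.load("grasp.npz"); R=Ro.from_quat(g['q'])
plan([((.5,-.30,.2),R),(g['p']+[0,0,.08],R),(g['p'],R)])
```

```text
[ 0.457 -0.116  0.216] 0.014456242945084467 [ 0.1808  0.1677  0.0117  2.014  -0.0021  0.9582 -1.1023]
slide [  5.  17. 180.] rot [-0.002 -0.189  0.002]
slide [-49. 128. 255.] rot [-0.002 -0.189  0.002]
slide [-48. 208. 255.] rot [-0.002 -0.189  0.002]
```

View pics/s9.png

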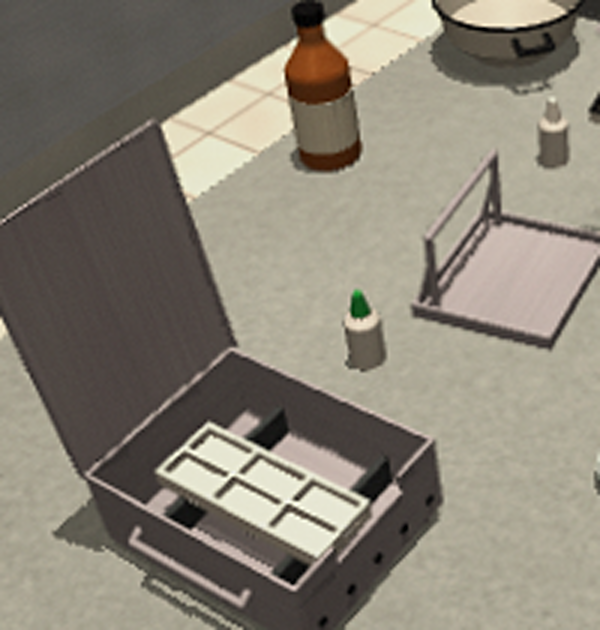

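The lid stays open on its own. Next I'll bring the knife over the tray.

Emit:
{"method": "arm_command", "body": {
  "motion": [
    {"jaw": 5, "slide": [5, 0, 60], "rot": [0, -0.04, 0]},
    {"jaw": 5, "slide": [5, 10, 120], "rot": [0, -0.09, 0]},
    {"jaw": 5, "slide": [-5, 20, 180], "rot": [0, -0.14, 0]},
    {"jaw": 5, "slide": [-25, 45, 225], "rot": [0, -0.189, 0]},
    {"jaw": 5, "slide": [-40, 80, 250], "rot": [0, -0.189, 0]},
    {"jaw": 5, "slide": [-48, 130, 255], "rot": [0, -0.189, 0]},
    {"jaw": 5, "slide": [-48, 160, 255], "rot": [0, -0.189, 0]},
    {"jaw": 5, "slide": [-48, 178, 255], "rot": [0, -0.189, 0]},
    {"jaw": 5, "slide": [-48, 178, 255], "rot": [0, -0.189, 0]},
    {"jaw": 5, "slide": [-48, 178, 255], "rot": [0, -0.189, 0]}
  ]
}}

```text
clock: 13.55
ee_pos: [0.5735, -0.347, 0.0391]
eef_rot: [-0.163, 0.161, -0.688, 0.689]
contact_force: [0.8, -0.8, -1.7]
grip_width: 0.0145
```

Run:
```python
from h import *
np.set_printoptions(precision=4,suppress=True)
s=r.get_state();print(s['ee_pos'],s['grip_width'],s['contact_force'])
f=r.grab_frame("side");crop(f/1.3,210,70,120,100,6,"pics/s10.png");f=r.grab_frame("top");crop(f,325,115,80,95,6,"pics/t10.png")
g=np.load("grasp.npz"); R=Ro.from_quat(g['q'])
plan([(g['p'],R)])
```

```text
[ 0.5735 -0.347   0.0391] 0.014526035491423311 [ 0.83   -0.7679 -1.6515]
slide [ 7. 29.  9.] rot [ 0.001  0.005 -0.   ]
```

View pics/s10.png

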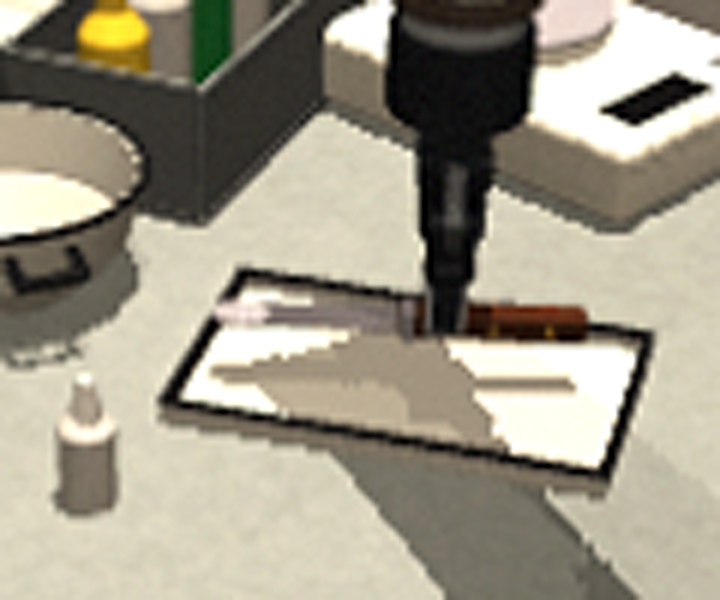

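View pics/t10.png

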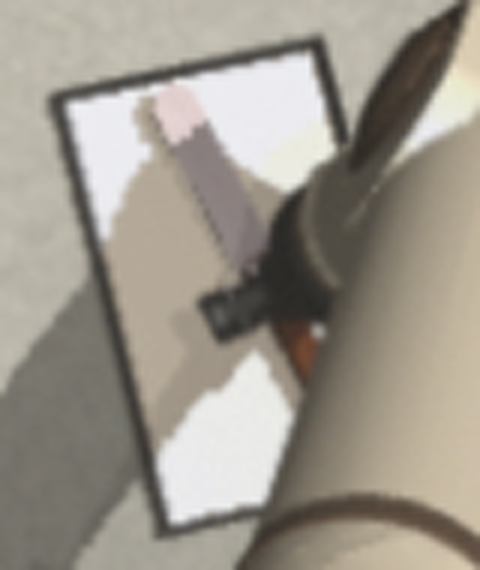

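Emit:
{"method": "arm_command", "body": {
  "motion": [
    {"jaw": 5, "slide": [14, 8, 9], "rot": [0, 0, 0]},
    {"jaw": 5, "slide": [14, 16, 9], "rot": [0, 0, 0]},
    {"jaw": 5, "slide": [14, 22, 9], "rot": [0, 0, 0]},
    {"jaw": 5, "slide": [14, 27, 9], "rot": [0, 0, 0]},
    {"jaw": 5, "slide": [14, 28, 9], "rot": [0, 0, 0]},
    {"jaw": 18, "slide": [14, 28, 9], "rot": [0, 0, 0]},
    {"jaw": 30, "slide": [14, 26, 9], "rot": [0, 0, 0]},
    {"jaw": 45, "slide": [14, 26, 9], "rot": [0, 0, 0]},
    {"jaw": 45, "slide": [14, 0, 9], "rot": [0, 0, 0]},
    {"jaw": 45, "slide": [14, -50, 9], "rot": [0, 0, 0]}
  ]
}}

```text
clock: 14.9
ee_pos: [0.562, -0.3594, 0.0854]
eef_rot: [0.161, -0.164, 0.69, -0.687]
contact_force: [1.1, -0.9, 0.8]
grip_width: 0.0448
```

Run:
```python
from h import *
np.set_printoptions(precision=4,suppress=True)
s=r.get_state();print(s['ee_pos'],s['grip_width'],s['contact_force'],s['qpos'])
f=r.grab_frame("side");np.save("s11.npy",f);crop(f/1.3,210,70,120,100,6,"pics/s11.png");f=r.grab_frame("top");np.save("t11.npy",f);crop(f,325,115,80,95,6,"pics/t11.png")
```

```text
[ 0.562  -0.3594  0.0854] 0.04484648749957613 [ 1.0907 -0.9155  0.8163] [ 0.4748  0.6563  0.0767  1.6166 -0.0609  0.8765 -0.5329]
```

View pics/s11.png

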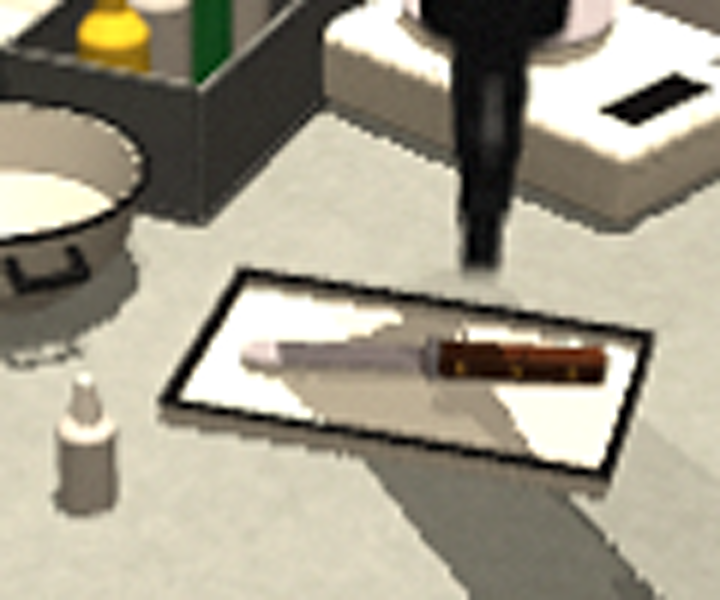

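View pics/t11.png

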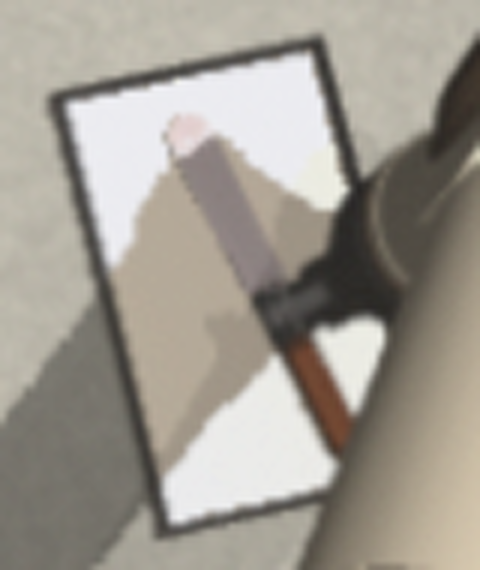

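The knife lies flat, wholly inside the tray (side crop: blade tip (245,355), butt (605,365)). Now I'll measure the mould in the box, and also calibrate arm geometry for the tilt.

Run:
```python
from h import *
t=np.load("t11.npy");s=np.load("s11.npy")
crop(t,100,90,80,105,6,"pics/t12.png");crop(s/1.5,60,210,150,115,5,"pics/s12.png")
```

```text
(no output)
```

View pics/t12.png

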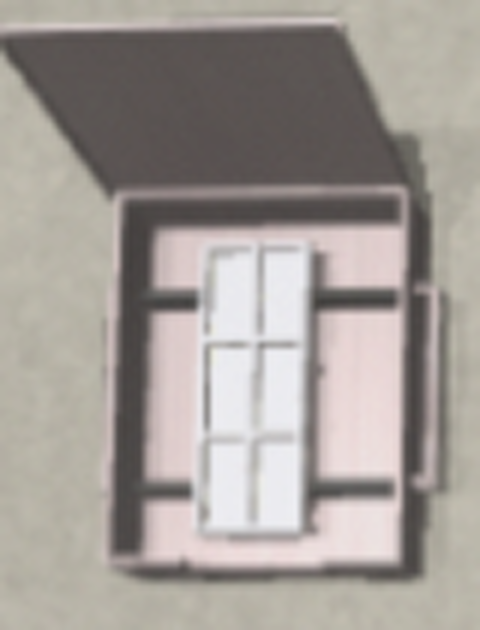

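View pics/s12.png

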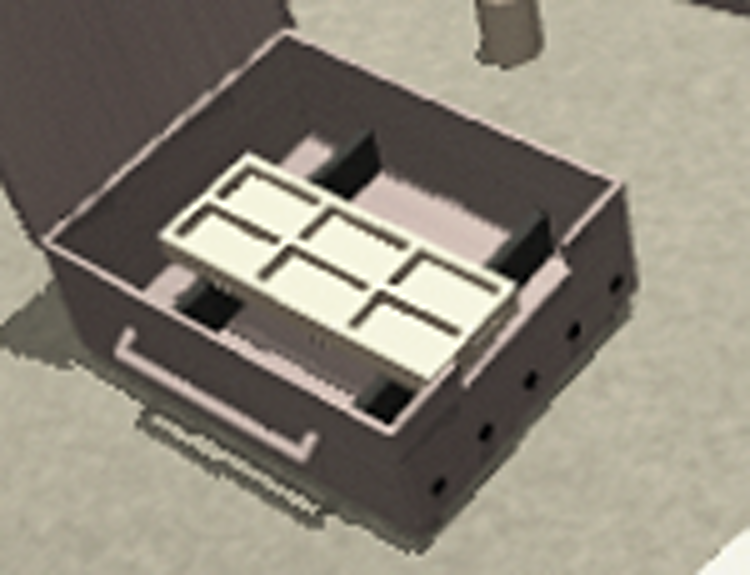

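```bash
cat > ik.py <<'E'
from h import *
from scipy.optimize import least_squares
LO=np.array([-2.88,-.31,-1.54,.2,-1.41,.19,-2.57]);HI=np.array([2.88,2.03,1.56,2.42,4.55,2.02,2.57])
def fk(q,h,a,b,c,sg):
    y=lambda t:Ro.from_rotvec([0,t,0]); z=lambda t:Ro.from_rotvec([0,0,t])
    Z=np.array([0,0,1.])
    R=z(sg[0]*q[0]);p=h*Z; R=R*y(q[1]); R3=R*z(sg[1]*q[2]); p=p+R3.apply(a*Z); R=R3*y(q[3]); R5=R*z(sg[2]*q[4]); p=p+R5.apply(b*Z); R=R5*y(q[5]); p=p+R.apply(c*Z)
    return p,R,R*z(sg[3]*q[6])
S=[([1.47019253,.50176542,-.42675949,1.55133403,.22081847,1.1383209,-.21030768],[.2310,-.6069,.2304]),
([.839,.715,-.455,1.5901,.3714,.9231,-.8642],[.5682,-.3622,.0818]),
([.5807,.0381,-.7173,2.164,.0329,.9467,-1.7051],[.3887,.0234,.2183]),
([-.5976,.3426,-.3054,2.1005,.1544,.7181,-2.5591],[.3252,.3374,.1083]),
([-.4291,.5384,-.2193,1.5141,.1263,1.1029,-2.2339],[.5771,.3469,.2079]),
([.1808,.1677,.0117,2.014,-.0021,.9582,-1.1023],[.457,-.116,.216]),
([.4748,.6563,.0767,1.6166,-.0609,.8765,-.5329],[.562,-.3594,.0854])]
if __name__=="__main__":
    import itertools
    for sg in itertools.product([-1,1],[-1,1],[-1,1],[1]):
        f=lambda x:np.concatenate([fk(q,*x,sg)[0]-p for q,p in S])
        o=least_squares(f,[.33,.5,.47,.3]); print(sg,o.x.round(4),o.cost, [fk(q,*o.x,sg)[1].as_matrix()[2,2].round(3) for q,_ in S][:3])
E
python3 ik.py
python3 - <<'E'
from m import *
b=np.array([[.075,.028],[.075,-.028],[-.075,-.028],[-.075,.028]])
rect("top",100,90,6,[(202,242),(313,243),(303,537),(194,531)],.058,b)
rect("side",60,210,5,[(160,237),(250,153),(520,288),(425,380)],.058,b)
rect("top",100,90,6,[(120,190),(409,188),(404,570),(110,566)],.080,[[.095,.075],[.095,-.075],[-.095,-.075],[-.095,.075]])
print(onz("top",c2p(100,90,6,[(337,22),(0,35)]),.275))
E
```

```text
(-1, -1, -1, 1) [3.8077 0.5565 0.4428 3.8826] 0.0016745372084205257 [np.float64(-1.0), np.float64(-1.0), np.float64(-1.0)]
(-1, -1, 1, 1) [-0.073   0.5071  0.4654 -0.0574] 0.0013761055659855684 [np.float64(-0.921), np.float64(-0.833), np.float64(-0.999)]
(-1, 1, -1, 1) [-0.8784  0.6709  0.2753 -0.6325] 0.09872518691403082 [np.float64(-0.921), np.float64(-0.833), np.float64(-0.999)]
(-1, 1, 1, 1) [3.64369e+01 1.19470e+00 3.28000e-02 3.73140e+01] 0.1438432213279905 [np.float64(-1.0), np.float64(-1.0), np.float64(-1.0)]
(1, -1, -1, 1) [4.57283e+01 2.80200e-01 1.92000e-02 4.58021e+01] 1.1143052665412134 [np.float64(-1.0), np.float64(-1.0), np.float64(-1.0)]
(1, -1, 1, 1) [ 0.0078 -0.1462  0.2074 -0.4232] 1.123839708016143 [np.float64(-0.921), np.float64(-0.833), np.float64(-0.999)]
(1, 1, -1, 1) [ 0.644  -0.1102  0.2661  0.2393] 1.0498169699185564 [np.float64(-0.921), np.float64(-0.833), np.float64(-0.999)]
(1, 1, 1, 1) [18.67   -0.1907  0.3177 18.1541] 1.0536512607653108 [np.float64(-1.0), np.float64(-1.0), np.float64(-1.0)]
top o [0.5884 0.3536] th 0.016445134233882126 res mm [[-0.7, -1.4], [0.4, 0.6], [1.7, 0.5], [-1.4, 0.3]]
side o [0.5875 0.3552] th 0.012412330656469185 res mm [[1.1, -0.5], [-0.2, 0.1], [1.1, 0.6], [-2.0, -0.2]]
top o [0.5898 0.3453] th 0.02333793058987758 res mm [[-2.1, -0.4], [-0.5, -1.5], [2.8, 0.2], [-0.1, 1.7]]
[[0.7104 0.2732 0.275 ]
 [0.7049 0.4252 0.275 ]]
```

```bash
cat > ik2.py <<'E'
from ik import *
sg=(-1,-1,-1,-1)
y=lambda t:Ro.from_rotvec([0,t,0]); z=lambda t:Ro.from_rotvec([0,0,t])
def fk2(q,x,c):
    hc,a,b,y0,y1,y2,y3,x1,x2,x3=x
    R=z(-q[0]);p=np.array([0,0,hc+c])+R.apply([0,y0,0]); R=R*y(q[1]); R3=R*z(-q[2]); p=p+R3.apply([x1,y1,a]); R=R3*y(q[3]); R5=R*z(-q[4]); p=p+R5.apply([x2,y2,b]); R=R5*y(q[5]); p=p+R.apply([x3,0,c])+0
    R7=R*z(-q[6]); return p,R7
if __name__=="__main__":
    np.set_printoptions(precision=4,suppress=True)
    f=lambda x:np.concatenate([np.concatenate([fk2(q,x,.28)[0]-p for q,p in S]),.02*np.r_[x[3:]]])
    o=least_squares(f,[-.006,.5,.47]+[0]*7); print(o.x,o.cost); print((f(o.x)[:21].reshape(-1,3)*1000).round(1)); np.save("x.npy",o.x)
    p,R=pose(); q=r.get_state()['qpos']; print(R.as_matrix()); print(fk2(q,o.x,.28)[1].as_matrix(), fk2(q,o.x,.28)[0],p)
E
python3 ik2.py
```

```text
[-0.0122  0.5053  0.4708 -0.0145 -0.0115 -0.0009 -0.      0.0004 -0.0001
  0.0004] 1.3803460713776174e-07
[[ 0.  -0.1 -0. ]
 [ 0.1  0.2  0. ]
 [ 0.   0.   0. ]
 [ 0.1 -0.1  0. ]
 [-0.1 -0.  -0. ]
 [-0.2 -0.   0. ]
 [ 0.1 -0.1 -0.1]]
[[-0.8948  0.009   0.4463]
 [-0.4464 -0.0054 -0.8948]
 [-0.0056 -0.9999  0.0088]]
[[-0.4463  0.8948  0.009 ]
 [ 0.8948  0.4464 -0.0054]
 [-0.0088  0.0056 -0.9999]] [ 0.5667 -0.3628  0.0933] [ 0.5678 -0.3633  0.0934]
```

```bash
cat > ik3.py <<'E'
from ik2 import *
X=np.load("x.npy")
C=np.array([[0,-1,0],[0,0,1],[-1,0,0]]) # rows: tool axes in terms of R7 axes
def fkt(q,c):
    p,R=fk2(q,X,c); M=R.as_matrix(); return p,Ro.from_matrix(np.c_[-M[:,1],M[:,2],-M[:,0]])
def solve(p,R,c,q0,m=.03,w=0.0):
    def f(q):
        pp,RR=fkt(q,c); return np.r_[(pp-p)*10,(RR.inv()*R).as_rotvec()*2,w*(q-q0)]
    o=least_squares(f,np.clip(q0,LO+m+1e-3,HI-m-1e-3),bounds=(LO+m,HI-m)); pp,RR=fkt(o.x,c)
    return o.x,np.linalg.norm(pp-p)*1000,np.linalg.norm((RR.inv()*R).as_rotvec())
rest=np.array([.602,.0245]);rth=.194
def restpose(psi,l,foot=-.054,th=.717,dep=-.005,lift=0.):
    # l: grip offset along mould x from centre(+ up); dep: TCP along mould normal from underside
    u=np.array([np.cos(th),np.sin(th)]);n=np.array([-np.sin(th),np.cos(th)])
    # fingers along tool dir; grip point on the mould mid-plane approx
    P=np.array([foot,.004+lift])+(.075+l)*u+dep*n
    return P
E
cat > t.py <<'E'
from ik3 import *
np.set_printoptions(precision=2,suppress=True)
rng=np.random.default_rng(0)
for c in(.25,.32):
  for psi in(0,.3,.5,.717):
    for s in(1,-1):
        R=down(rth,psi,s); p=np.r_[rest,.06]
        best=[]
        for k in range(25):
            q,e,a=solve(p,R,c,LO+(HI-LO)*rng.random(7))
            if e<1 and a<.01: best.append(q)
        print(c,psi,s,len(best)); 
        for q in best[:4]: print("   ",q)
E
sed -i 's/^from ik2/from ik2/' ik3.py; time python3 t.py
```

```text
0.25 0 1 12
    [-0.19  0.6   0.14  1.81 -0.11  0.74  1.77]
    [-0.14  0.6   0.07  1.8  -0.06  0.74  1.73]
    [ 0.56  0.8  -0.9   1.78  0.76  0.95  1.09]
    [ 0.58  0.82 -0.94  1.78  0.8   0.97  1.07]
0.25 0 -1 12
    [ 0.67  0.93 -1.12  1.78  0.96  1.08 -2.17]
    [-0.48  0.66  0.53  1.82 -0.45  0.79 -1.1 ]
    [-0.83  0.94  1.11  1.83 -0.99  1.05 -0.69]
    [-0.52  0.67  0.59  1.82 -0.51  0.8  -1.05]
0.25 0.3 1 14
    [ 0.75  0.84 -1.1   1.97  1.21  0.74  0.76]
    [ 0.3   0.56 -0.45  1.98  0.53  0.4   1.24]
    [ 0.55  0.66 -0.79  1.97  0.91  0.53  0.94]
    [-0.38  0.54  0.38  2.   -0.63  0.4   2.25]
0.25 0.3 -1 17
    [ 0.1   0.52 -0.21  1.98  0.19  0.35 -1.61]
    [ 0.67  0.75 -0.96  1.97  1.08  0.63 -2.32]
    [ 0.78  0.89 -1.16  1.96  1.26  0.79 -2.41]
    [ 0.5   0.64 -0.73  1.97  0.85  0.5  -2.16]
0.25 0.5 1 8
    [ 0.47  0.59 -0.65  2.09  1.37  0.25  0.46]
    [ 0.48  0.59 -0.65  2.09  1.37  0.25  0.46]
    [ 0.89  1.   -1.28  2.08  1.66  0.78  0.46]
    [ 0.55  0.62 -0.74  2.09  1.43  0.31  0.44]
0.25 0.5 -1 12
    [-0.95  0.96  1.21  2.13  4.52  0.86 -0.06]
    [-0.96
[... 1543 characters left out ...]
0.69 -0.93  2.16  1.63  0.42  0.3 ]
0.32 0.5 -1 9
    [-0.34  0.5   0.34  2.2   4.52  0.22  0.26]
    [-1.01  1.12  1.35  2.21  4.42  1.06 -0.03]
    [-0.91  0.85  1.12  2.2   4.49  0.76  0.05]
    [-1.03  1.21  1.41  2.21  4.39  1.15 -0.06]
0.32 0.717 1 14
    [ 0.3   0.54 -0.37  2.3   3.07  0.38 -1.25]
    [-0.68  0.68  0.78  2.33  3.92  0.66 -2.43]
    [-0.7   0.69  0.8   2.33  3.93  0.68 -2.44]
    [ 0.99  1.06 -1.26  2.28  2.22  0.77  0.04]
0.32 0.717 -1 6
    [ 0.67  0.68 -0.8   2.29  2.58  0.45  2.53]
    [-0.92  0.93  1.11  2.33  4.02  0.92  0.42]
    [-0.28  0.53  0.3   2.32  3.65  0.47  1.13]
    [-0.36  0.55  0.39  2.32  3.71  0.5   1.05]
real	0m40.694s
user	0m37.362s
sys	0m0.191s
```

Run:
```python
from h import *
p,R=pose();print(p)
plan([((.50,-.30,.22),R),((.45,0.0,.24),R*Ro.from_rotvec([0,-1.8,0])),((.45,.2,.24),down(.0145,-.15,1)),((.576,.354,.2),down(.0145,-.15,1))])
```

```text
[ 0.56776694 -0.36328496  0.09341683]
slide [  32. -128.  -86.] rot [0. 0. 0.]
slide [ -58. -150. -376.] rot [ 0.  -1.8 -0. ]
slide [-147. -151. -555.] rot [-0.212 -2.686  0.056]
slide [-328. -110. -637.] rot [-0.212 -2.686  0.056]
```

Emit:
{"method": "arm_command", "body": {
  "motion": [
    {"jaw": 45, "slide": [0, -60, 0], "rot": [0, 0, 0]},
    {"jaw": 45, "slide": [20, -110, -30], "rot": [0, -0.15, 0]},
    {"jaw": 45, "slide": [32, -140, -75], "rot": [0, -0.33, 0]},
    {"jaw": 45, "slide": [25, -150, -125], "rot": [0, -0.51, 0]},
    {"jaw": 60, "slide": [12, -150, -175], "rot": [0, -0.69, 0]},
    {"jaw": 75, "slide": [0, -150, -225], "rot": [0, -0.87, 0]},
    {"jaw": 75, "slide": [-15, -150, -275], "rot": [0, -1.05, 0]},
    {"jaw": 75, "slide": [-30, -150, -325], "rot": [0, -1.23, 0]},
    {"jaw": 75, "slide": [-58, -150, -376], "rot": [0, -1.41, 0]},
    {"jaw": 75, "slide": [-85, -150, -420], "rot": [0, -1.59, 0]}
  ]
}}

```text
clock: 16.25
ee_pos: [0.4522, 0.055, 0.2376]
eef_rot: [0.606, -0.606, 0.364, -0.365]
contact_force: [1.2, -0.6, 0.1]
grip_width: 0.0752
```

Run:
```python
from h import *
np.set_printoptions(precision=3,suppress=True)
s=r.get_state();print(s['ee_pos'],s['grip_width'],s['qpos'])
plan([((.45,.2,.24),down(.0145,-.15,1)),((.54,.354,.24),down(.0145,-.15,1)),((.576,.354,.2),down(.0145,-.15,1))])
```

```text
[0.452 0.055 0.238] 0.0751840373979338 [ 0.184  0.13  -0.392  2.012  0.059  1.008  0.252]
slide [-129.   -2.   66.] rot [-0.083 -1.095  0.136]
slide [-223.   -2.  218.] rot [-0.083 -1.095  0.136]
slide [-206.   38.  250.] rot [-0.083 -1.095  0.136]
```

Emit:
{"method": "arm_command", "body": {
  "motion": [
    {"jaw": 75, "slide": [-45, -2, 20], "rot": [-0.012, -0.16, 0.02]},
    {"jaw": 75, "slide": [-90, -2, 45], "rot": [-0.024, -0.32, 0.04]},
    {"jaw": 75, "slide": [-130, -2, 80], "rot": [-0.036, -0.48, 0.06]},
    {"jaw": 75, "slide": [-160, -2, 125], "rot": [-0.048, -0.64, 0.08]},
    {"jaw": 75, "slide": [-185, -2, 170], "rot": [-0.06, -0.8, 0.1]},
    {"jaw": 75, "slide": [-210, -2, 205], "rot": [-0.072, -0.95, 0.12]},
    {"jaw": 75, "slide": [-215, 15, 230], "rot": [-0.083, -1.095, 0.136]},
    {"jaw": 75, "slide": [-206, 38, 250], "rot": [-0.083, -1.095, 0.136]},
    {"jaw": 75, "slide": [-206, 58, 250], "rot": [-0.083, -1.095, 0.136]},
    {"jaw": 75, "slide": [-206, 58, 250], "rot": [-0.083, -1.095, 0.136]}
  ]
}}

```text
clock: 17.5
ee_pos: [0.5765, 0.3504, 0.1769]
eef_rot: [-0.704, 0.706, -0.052, -0.058]
contact_force: [-0.3, -0.1, -0.4]
grip_width: 0.0747
```

Run:
```python
from h import *
np.set_printoptions(precision=3,suppress=True)
s=r.get_state();print(s['ee_pos'],s['grip_width'],s['qpos'])
Rg=down(.0145,-.15,1)
plan([((.576,.354,.10),Rg),((.576,.354,.037),Rg)])
f=r.grab_frame("side");crop(f/1.5,20,60,200,220,2.8,"pics/s13.png");f=r.grab_frame("top");crop(f,90,70,100,125,5,"pics/t13.png")
```

```text
[0.577 0.35  0.177] 0.074673558848906 [-0.169  0.728 -0.609  1.386  0.311  1.27   0.79 ]
slide [11. 76.  4.] rot [ 0.001 -0.006 -0.006]
slide [ 21. 138.   4.] rot [ 0.001 -0.006 -0.006]
```

View pics/s13.png

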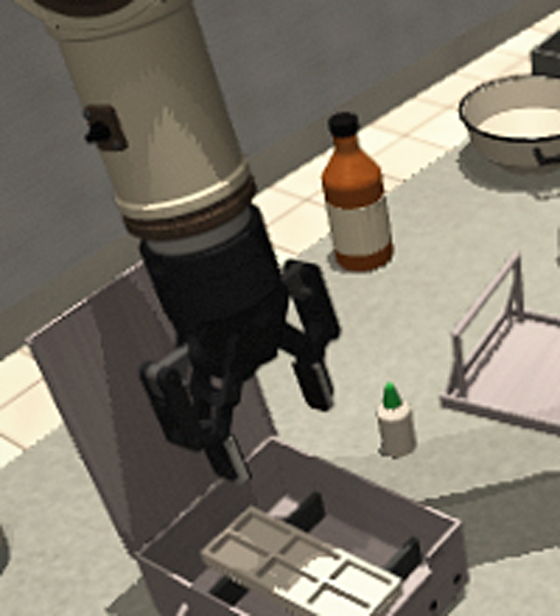

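View pics/t13.png

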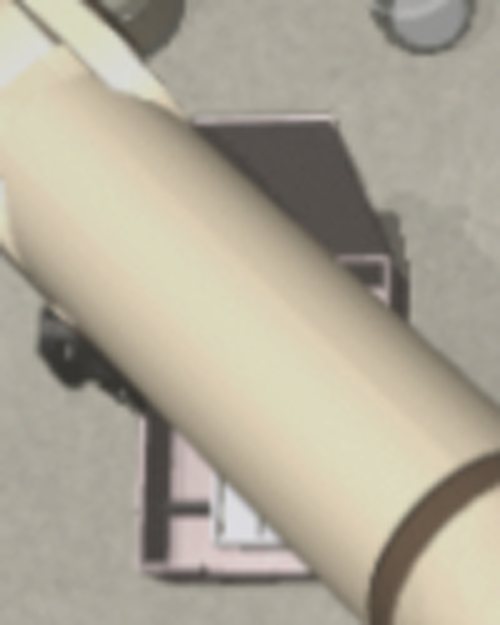

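Run:
```python
from m import *
for z in(.35,.42,.5): print(z,onz("top",c2p(90,70,5,[(185,112),(100,15),(5,225),(50,320)]),z)[:,:2].tolist())
from ik3 import *
q=r.get_state()['qpos']
for c in(.25,.32):
    # wrist center, elbow
    p,R=pose(); print(c,"wrist",p-R.apply([0,c,0]))
```

```text
0.35 [[0.6891855222403507, 0.3304272621045655], [0.7404797816058537, 0.37827758321261007], [0.6315345347271857, 0.41823860409902053], [0.5835043074622187, 0.3912978503329747]]
0.42 [[0.6661146311488786, 0.3104817358677477], [0.7141189192597667, 0.35526297706476734], [0.6121613301617431, 0.3926609312133475], [0.5672117218395002, 0.36744813505043966]]
0.5 [[0.6397478984729106, 0.28768684873995587], [0.6839922194356671, 0.32896057003866136], [0.5900205249440944, 0.3634293050582926], [0.5485916239849646, 0.34019131758468535]]
0.25 wrist [0.6154 0.3519 0.427 ]
0.32 wrist [0.6259 0.3519 0.4962]
```

The wrist pod leans towards the lid with this tilt, so I'll go upright (no tilt) for the grasp to keep clear of it.

Run:
```python
from h import *
Rg=down(.0145,0,1)
plan([((.576,.3545,.17),Rg),((.576,.3545,.10),Rg),((.576,.3545,.038),Rg)])
```

```text
slide [-0. 10.  3.] rot [-0.001 -0.006 -0.152]
slide [11. 79.  3.] rot [-0.001 -0.006 -0.152]
slide [ 20. 140.   3.] rot [-0.001 -0.006 -0.152]
```

Emit:
{"method": "arm_command", "body": {
  "motion": [
    {"jaw": 78, "slide": [0, 5, 3], "rot": [0, -0.006, -0.08]},
    {"jaw": 78, "slide": [0, 10, 3], "rot": [0, -0.006, -0.152]},
    {"jaw": 78, "slide": [5, 45, 3], "rot": [0, -0.006, -0.152]},
    {"jaw": 78, "slide": [11, 79, 3], "rot": [0, -0.006, -0.152]},
    {"jaw": 78, "slide": [14, 102, 3], "rot": [0, -0.006, -0.152]},
    {"jaw": 78, "slide": [17, 124, 3], "rot": [0, -0.006, -0.152]},
    {"jaw": 78, "slide": [20, 140, 3], "rot": [0, -0.006, -0.152]},
    {"jaw": 78, "slide": [20, 140, 3], "rot": [0, -0.006, -0.152]},
    {"jaw": 78, "slide": [20, 140, 3], "rot": [0, -0.006, -0.152]},
    {"jaw": 78, "slide": [20, 140, 3], "rot": [0, -0.006, -0.152]}
  ]
}}

```text
clock: 18.85
ee_pos: [0.5777, 0.355, 0.039]
eef_rot: [0.708, -0.707, -0.006, 0.004]
contact_force: [-0.4, 0.2, 0.3]
grip_width: 0.0779
```

Run:
```python
from h import *
np.set_printoptions(precision=3,suppress=True)
s=r.get_state();print(s['ee_pos'],s['grip_width'],s['qpos'],s['contact_force'])
f=r.grab_frame("side");crop(f/1.5,40,120,170,200,3,"pics/s14.png")
```

```text
[0.578 0.355 0.039] 0.07789877140498228 [-0.237  0.795 -0.522  1.592  0.479  0.882  0.648] [-0.388  0.202  0.328]
```

View pics/s14.png

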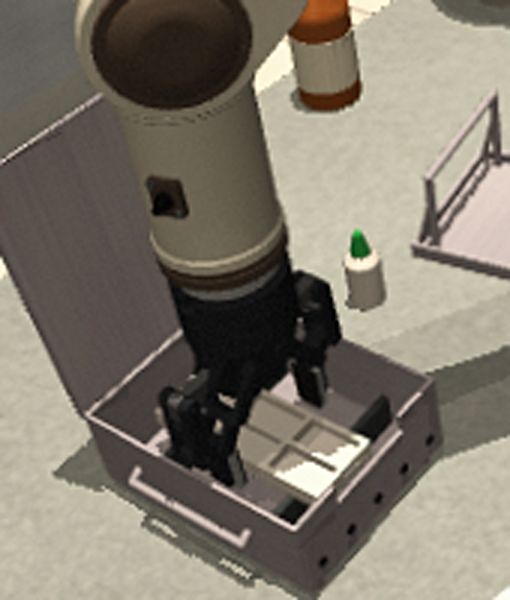

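The fingers straddle the mould clear of the walls and lid. Closing, then lifting.

Emit:
{"method": "arm_command", "body": {
  "motion": [
    {"jaw": 50, "slide": [0, 0, 0], "rot": [0, 0, 0]},
    {"jaw": 50, "slide": [0, 0, 0], "rot": [0, 0, 0]},
    {"jaw": 50, "slide": [0, 0, 0], "rot": [0, 0, 0]},
    {"jaw": 50, "slide": [0, 0, 0], "rot": [0, 0, 0]},
    {"jaw": 50, "slide": [0, 0, 0], "rot": [0, 0, 0]},
    {"jaw": 50, "slide": [0, -10, 0], "rot": [0, 0, 0]},
    {"jaw": 50, "slide": [0, -30, 0], "rot": [0, 0, 0]},
    {"jaw": 50, "slide": [10, -60, 0], "rot": [0, 0, 0]},
    {"jaw": 50, "slide": [-15, -90, 0], "rot": [0, 0, 0]},
    {"jaw": 50, "slide": [-25, -120, 0], "rot": [0, 0, 0]}
  ],
  "newtons": 60
}}

```text
clock: 20.15
ee_pos: [0.5505, 0.3545, 0.1598]
eef_rot: [0.707, -0.707, -0.006, 0.005]
contact_force: [0.0, 0.2, -2.9]
grip_width: 0.0546
```

Run:
```python
from h import *
np.set_printoptions(precision=3,suppress=True)
s=r.get_state();print(s['ee_pos'],s['grip_width'],s['qpos'],s['contact_force'])
f=r.grab_frame("side");crop(f/1.5,40,80,170,200,3,"pics/s15.png")
```

```text
[0.551 0.354 0.16 ] 0.05458836240299368 [-0.196  0.619 -0.598  1.596  0.386  1.046  0.683] [ 0.016  0.234 -2.939]
```

View pics/s15.png

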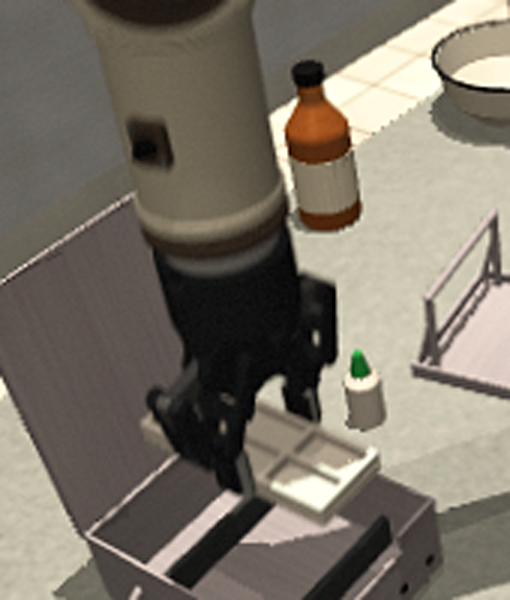

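Run:
```python
from ik3 import *
d=np.array([np.cos(rth),np.sin(rth)])
b=rest-.003*d
plan([((.52,.2,.2),down(.1,0,1)),(np.r_[b,.2],down(rth,0,1)),(np.r_[b,.2],down(rth,.3,1)),(np.r_[b-.03*d,.16],down(rth,.717,1))])
```

```text
slide [ -34.  -36. -156.] rot [-0.004 -0.084  0.005]
slide [  42.  -37. -333.] rot [-0.004 -0.178  0.005]
slide [  42.  -37. -333.] rot [ 0.023 -0.177 -0.294]
slide [  13.    3. -339.] rot [ 0.06  -0.171 -0.71 ]
```

Emit:
{"method": "arm_command", "body": {
  "motion": [
    {"jaw": 50, "slide": [-15, -30, -30], "rot": [0, -0.02, 0]},
    {"jaw": 50, "slide": [-30, -40, -80], "rot": [0, -0.05, 0]},
    {"jaw": 50, "slide": [-34, -40, -135], "rot": [0, -0.07, 0]},
    {"jaw": 50, "slide": [-25, -40, -190], "rot": [0, -0.1, 0]},
    {"jaw": 50, "slide": [-5, -40, -245], "rot": [0, -0.13, 0]},
    {"jaw": 50, "slide": [15, -40, -295], "rot": [0, -0.16, -0.05]},
    {"jaw": 50, "slide": [35, -40, -325], "rot": [0.005, -0.178, -0.12]},
    {"jaw": 50, "slide": [42, -40, -333], "rot": [0.01, -0.178, -0.18]},
    {"jaw": 50, "slide": [42, -40, -333], "rot": [0.02, -0.177, -0.24]},
    {"jaw": 50, "slide": [42, -40, -333], "rot": [0.023, -0.177, -0.294]}
  ]
}}

```text
clock: 21.45
ee_pos: [0.5987, 0.0211, 0.1985]
eef_rot: [0.705, -0.687, -0.171, -0.037]
contact_force: [-0.1, 1.0, -2.1]
grip_width: 0.0545
```

Run:
```python
from ik3 import *
np.set_printoptions(precision=3,suppress=True)
s=r.get_state();print(s['ee_pos'],s['grip_width'],s['qpos'],s['contact_force'])
# calibrate c
q=s['qpos'];p,R=pose()
for c in(.2,.25,.28,.32,.36): print(c,fkt(q,c)[0]-p,(fkt(q,c)[1].inv()*R).as_rotvec())
d=np.array([np.cos(rth),np.sin(rth)]);b=rest-.003*d
plan([(np.r_[b-.0*d,.2],down(rth,.5,1)),(np.r_[b-.0*d,.2],down(rth,.717,1))])
```

```text
[0.599 0.021 0.198] 0.054490974927352984 [ 0.496  0.317 -0.65   1.974  0.285  0.63   1.455] [-0.075  0.98  -2.111]
0.2 [-0.046 -0.008 -0.007] [-0. -0.  0.]
0.25 [-0.031 -0.006 -0.005] [-0. -0.  0.]
0.28 [-0.023 -0.004 -0.004] [-0. -0.  0.]
0.32 [-0.011 -0.002 -0.002] [-0. -0.  0.]
0.36 [ 0.001 -0.    -0.   ] [-0. -0.  0.]
slide [ 1. -1.  3.] rot [ 0.004 -0.001 -0.203]
slide [ 1. -1.  3.] rot [ 0.004 -0.001 -0.42 ]
```

Emit:
{"method": "arm_command", "body": {
  "motion": [
    {"jaw": 50, "slide": [0, 0, 0], "rot": [0, 0, -0.05]},
    {"jaw": 50, "slide": [0, 0, 0], "rot": [0, 0, -0.1]},
    {"jaw": 50, "slide": [0, 0, 0], "rot": [0, 0, -0.15]},
    {"jaw": 50, "slide": [0, 0, 0], "rot": [0, 0, -0.2]},
    {"jaw": 50, "slide": [0, 0, 0], "rot": [0, 0, -0.25]},
    {"jaw": 50, "slide": [0, 0, 0], "rot": [0, 0, -0.3]},
    {"jaw": 50, "slide": [0, 0, 0], "rot": [0, 0, -0.35]},
    {"jaw": 50, "slide": [0, 0, 0], "rot": [0, 0, -0.42]},
    {"jaw": 50, "slide": [0, 0, 0], "rot": [0, 0, -0.42]},
    {"jaw": 50, "slide": [0, 0, 0], "rot": [0, 0, -0.42]}
  ]
}}

```text
clock: 22.7
ee_pos: [0.5967, 0.0171, 0.193]
eef_rot: [0.681, -0.644, -0.301, -0.175]
contact_force: [1.6, -0.9, -1.5]
grip_width: 0.0547
```

Run:
```python
from ik3 import *
np.set_printoptions(precision=3,suppress=True)
s=r.get_state();print(s['ee_pos'],s['grip_width'],s['qpos'],s['contact_force'])
q=s['qpos'];p,R=pose(); print("tool dir",R.apply([0,1,0]))
d=np.array([np.cos(rth),np.sin(rth)]);b=rest-.003*d
plan([(np.r_[b,.2],down(rth,.717,1)),(np.r_[b,.0444],down(rth,.717,1))])
# continuity of solution downward
qq=q.copy()
for zz in(.2,.17,.14,.11,.08,.06,.0444):
    qq,e,a=solve(np.r_[b,zz],down(rth,.717,1),.356,qq,.01,.01); print(zz,qq,round(e,1),round(a,3))
f=r.grab_frame("side");crop(f/1.5,140,40,170,180,3.2,"pics/s16.png")
```

```text
[0.597 0.017 0.193] 0.05472352348225834 [ 1.012  0.38  -1.152  2.292  1.659  0.229  0.196] [ 1.552 -0.89  -1.532]
tool dir [ 0.626  0.109 -0.772]
slide [ 7. -3.  6.] rot [ 0.014  0.002 -0.029]
slide [-92. 117.   8.] rot [ 0.014  0.002 -0.029]
0.2 [ 1.055  0.402 -1.208  2.298  1.76   0.24   0.107] 0.0 0.0
0.17 [ 1.045  0.546 -1.235  2.317  1.951  0.372 -0.014] 0.0 0.0
0.14 [ 1.018  0.665 -1.224  2.331  2.082  0.475 -0.08 ] 0.0 0.0
0.11 [ 0.989  0.771 -1.197  2.34   2.19   0.561 -0.124] 0.0 0.0
0.08 [ 0.963  0.869 -1.164  2.344  2.286  0.634 -0.154] 0.0 0.0
0.06 [ 0.948  0.931 -1.139  2.343  2.346  0.676 -0.17 ] 0.0 0.0
0.0444 [ 0.937  0.977 -1.119  2.341  2.39   0.706 -0.179] 0.0 0.0
```

View pics/s16.png

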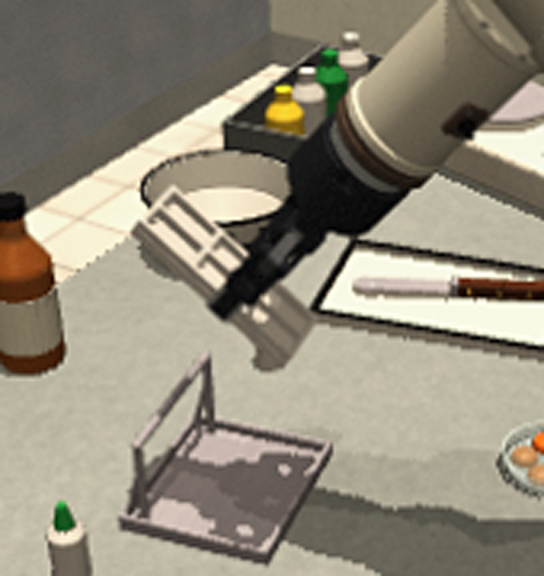

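The mould is tilted at about 0.7 rad above the rest. Next, a pose with its foot 15 mm behind the rim.

Run:
```python
from ik3 import *
d=np.array([np.cos(rth),np.sin(rth)]);b=rest+.0032*d
R=down(rth,.76,1)
plan([(np.r_[b,.15],R),(np.r_[b,.0966],R)])
```

```text
slide [-21.  40.   6.] rot [ 0.013  0.003 -0.068]
slide [-55.  81.   7.] rot [ 0.013  0.003 -0.068]
```

Emit:
{"method": "arm_command", "body": {
  "motion": [
    {"jaw": 50, "slide": [0, 0, 0], "rot": [0, 0, 0]},
    {"jaw": 50, "slide": [-5, 10, 2], "rot": [0.006, 0, -0.02]},
    {"jaw": 50, "slide": [-13, 25, 4], "rot": [0.01, 0, -0.04]},
    {"jaw": 50, "slide": [-21, 40, 4], "rot": [0.01, 0, -0.05]},
    {"jaw": 50, "slide": [-33, 54, 4], "rot": [0.01, 0, -0.05]},
    {"jaw": 50, "slide": [-44, 67, 4], "rot": [0.01, 0, -0.05]},
    {"jaw": 50, "slide": [-55, 79, 4], "rot": [0.01, 0, -0.05]},
    {"jaw": 50, "slide": [-55, 79, 4], "rot": [0.01, 0, -0.05]},
    {"jaw": 50, "slide": [-55, 79, 4], "rot": [0.01, 0, -0.05]},
    {"jaw": 50, "slide": [-55, 79, 4], "rot": [0.01, 0, -0.05]}
  ]
}}

```text
clock: 24.0
ee_pos: [0.6039, 0.0217, 0.0974]
eef_rot: [0.679, -0.634, -0.318, -0.189]
contact_force: [0.7, -0.4, -1.7]
grip_width: 0.0549
```

Run:
```python
from ik3 import *
np.set_printoptions(precision=3,suppress=True)
s=r.get_state();print(s['ee_pos'],s['qpos'],s['contact_force'])
f=r.grab_frame("side");np.save("s17.npy",f);crop(f/1.4,160,100,120,110,6,"pics/s17.png");f=r.grab_frame("top");crop(f,205,115,90,80,7,"pics/t17.png")
d=np.array([np.cos(rth),np.sin(rth)]);b=rest+.0032*d
R=down(rth,.76,1)
plan([(np.r_[b,.0966],R),(np.r_[b,.0516],R)])
```

```text
[0.604 0.022 0.097] [ 0.969  0.811 -1.162  2.347  2.298  0.595 -0.192] [ 0.681 -0.388 -1.672]
slide [1. 2. 3.] rot [ 0.004  0.004 -0.023]
slide [-29.  35.   3.] rot [ 0.004  0.004 -0.023]
```

View pics/s17.png

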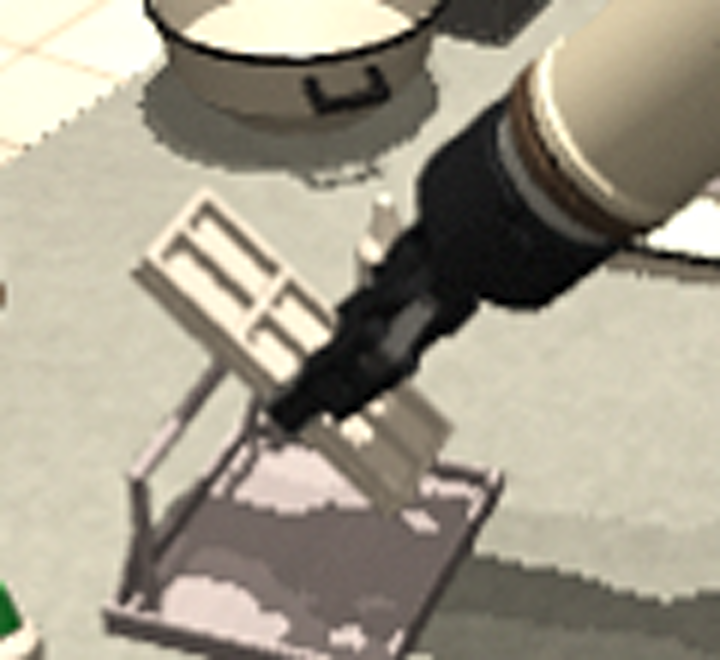

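View pics/t17.png

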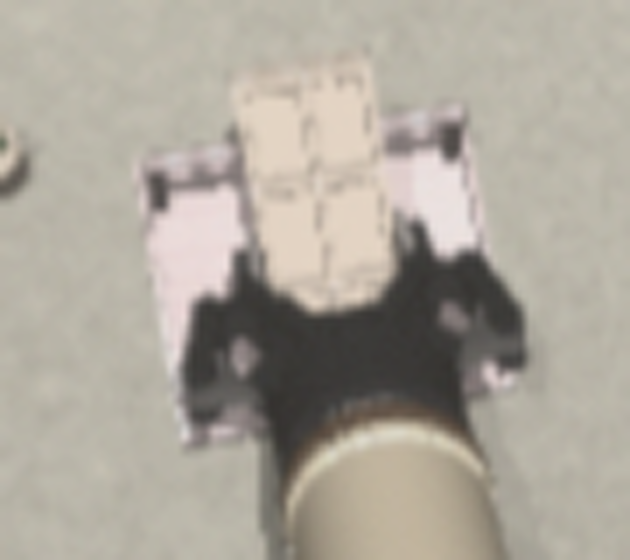

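Emit:
{"method": "arm_command", "body": {
  "motion": [
    {"jaw": 50, "slide": [-2, 5, 2], "rot": [0.004, 0.004, -0.01]},
    {"jaw": 50, "slide": [-6, 10, 3], "rot": [0.004, 0.004, -0.02]},
    {"jaw": 50, "slide": [-11, 15, 3], "rot": [0.004, 0.004, -0.023]},
    {"jaw": 50, "slide": [-16, 20, 3], "rot": [0.004, 0.004, -0.023]},
    {"jaw": 50, "slide": [-20, 25, 3], "rot": [0.004, 0.004, -0.023]},
    {"jaw": 50, "slide": [-25, 30, 3], "rot": [0.004, 0.004, -0.023]},
    {"jaw": 50, "slide": [-29, 35, 3], "rot": [0.004, 0.004, -0.023]},
    {"jaw": 50, "slide": [-29, 35, 3], "rot": [0.004, 0.004, -0.023]},
    {"jaw": 50, "slide": [-29, 35, 3], "rot": [0.004, 0.004, -0.023]},
    {"jaw": 50, "slide": [-29, 35, 3], "rot": [0.004, 0.004, -0.023]}
  ]
}}

```text
clock: 25.35
ee_pos: [0.605, 0.0252, 0.0515]
eef_rot: [0.679, -0.628, -0.324, -0.198]
contact_force: [-0.5, 0.2, -1.5]
grip_width: 0.0547
```

Run:
```python
from ik3 import *
np.set_printoptions(precision=3,suppress=True)
s=r.get_state();print(s['ee_pos'],s['qpos'],s['contact_force'],s['torque'])
f=r.grab_frame("side");crop(f/1.4,160,100,120,110,6,"pics/s18.png");f=r.grab_frame("top");crop(f,205,115,90,80,7,"pics/t18.png")
d=np.array([np.cos(rth),np.sin(rth)]);b=rest+.0032*d
R=down(rth,.76,1)
plan([(np.r_[b,.0516],R),(np.r_[b,.0456],R)])
```

```text
[0.605 0.025 0.052] [ 0.942  0.983 -1.114  2.355  2.474  0.723 -0.241] [-0.456  0.157 -1.463] [-0.197  0.977  0.012]
slide [ 0.  0. -0.] rot [-0.001 -0.001 -0.   ]
slide [-4.  4. -0.] rot [-0.001 -0.001 -0.   ]
```

View pics/s18.png

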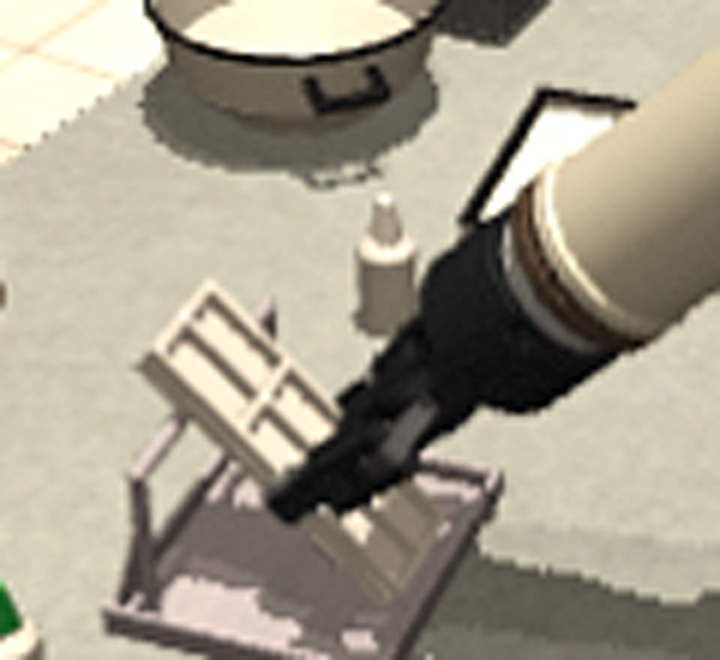

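View pics/t18.png

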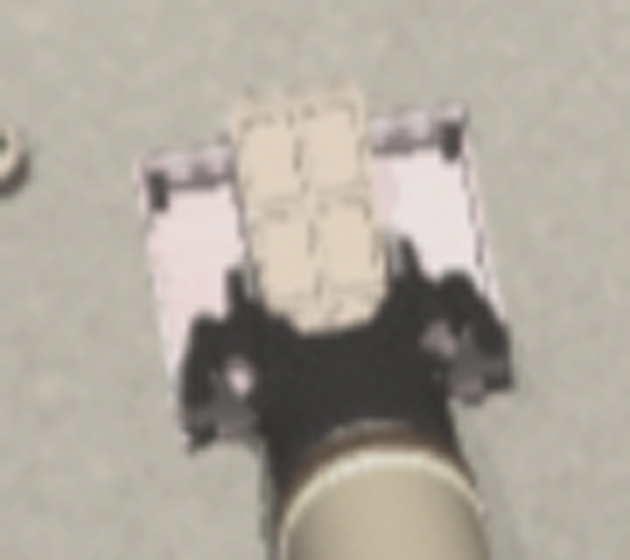

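Emit:
{"method": "arm_command", "body": {
  "motion": [
    {"jaw": 50, "slide": [-1, 1, 0], "rot": [0, 0, 0]},
    {"jaw": 50, "slide": [-1.5, 1.5, 0], "rot": [0, 0, 0]},
    {"jaw": 50, "slide": [-2, 2, 0], "rot": [0, 0, 0]},
    {"jaw": 50, "slide": [-2.5, 2.5, 0], "rot": [0, 0, 0]},
    {"jaw": 50, "slide": [-3, 3, 0], "rot": [0, 0, 0]},
    {"jaw": 50, "slide": [-3, 3, 0], "rot": [0, 0, 0]},
    {"jaw": 50, "slide": [-3, 3, 0], "rot": [0, 0, 0]},
    {"jaw": 50, "slide": [-3, 3, 0], "rot": [0, 0, 0]},
    {"jaw": 50, "slide": [-3, 3, 0], "rot": [0, 0, 0]},
    {"jaw": 50, "slide": [-3, 3, 0], "rot": [0, 0, 0]}
  ],
  "newtons": 40
}}

```text
clock: 26.7
ee_pos: [0.6047, 0.0252, 0.0469]
eef_rot: [0.68, -0.628, -0.324, -0.197]
contact_force: [0.6, 0.2, -1.5]
grip_width: 0.0547
```

Run:
```python
from ik3 import *
np.set_printoptions(precision=3,suppress=True)
s=r.get_state();print(s['ee_pos'],s['contact_force'],s['torque'])
f=r.grab_frame("side");crop(f/1.4,170,140,80,75,9,"pics/s19.png")
```

```text
[0.605 0.025 0.047] [ 0.605  0.157 -1.509] [-0.14   0.97   0.033]
```

View pics/s19.png

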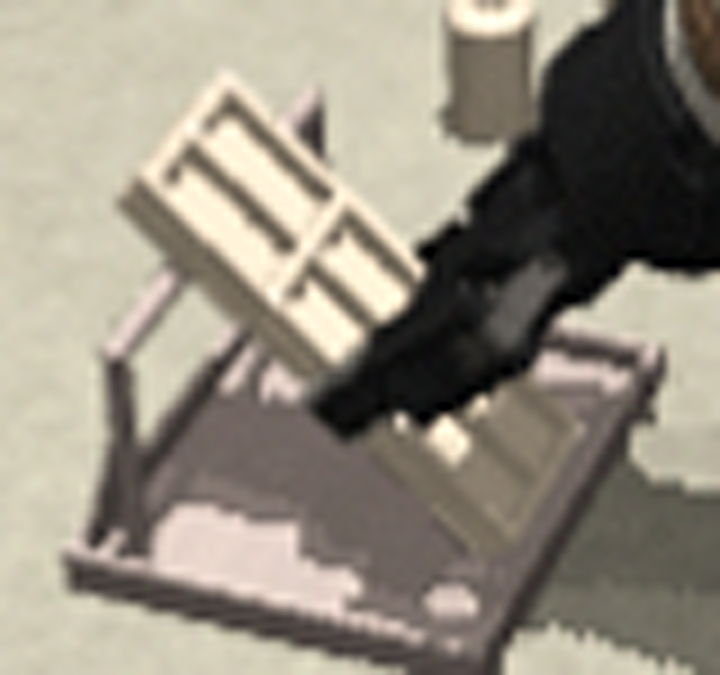

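Emit:
{"method": "arm_command", "body": {
  "motion": [
    {"jaw": 50, "slide": [-0.7, 0.7, 0], "rot": [0, 0, 0]},
    {"jaw": 50, "slide": [-1.4, 1.4, 0], "rot": [0, 0, 0]},
    {"jaw": 50, "slide": [-2, 2, 0], "rot": [0, 0, 0]},
    {"jaw": 50, "slide": [-2, 2, 0], "rot": [0, 0, 0]},
    {"jaw": 50, "slide": [-2, 2, 0], "rot": [0, 0, 0]},
    {"jaw": 50, "slide": [-2, 2, 0], "rot": [0, 0, 0]},
    {"jaw": 50, "slide": [-2, 2, 0], "rot": [0, 0, 0]},
    {"jaw": 50, "slide": [-2, 2, 0], "rot": [0, 0, 0]},
    {"jaw": 50, "slide": [-2, 2, 0], "rot": [0, 0, 0]},
    {"jaw": 50, "slide": [-2, 2, 0], "rot": [0, 0, 0]}
  ]
}}

```text
clock: 28.0
ee_pos: [0.6049, 0.0252, 0.0449]
eef_rot: [0.679, -0.628, -0.325, -0.198]
contact_force: [-3.2, -1.9, 5.5]
grip_width: 0.0548
```

Run:
```python
from ik3 import *
np.set_printoptions(precision=3,suppress=True)
s=r.get_state();print(s['ee_pos'],s['contact_force'],s['torque'])
f=r.grab_frame("side");crop(f/1.4,170,140,80,75,9,"pics/s20.png");f=r.grab_frame("top");crop(f,205,115,90,80,7,"pics/t20.png")
```

```text
[0.605 0.025 0.045] [-3.16  -1.944  5.547] [-0.183  0.522 -0.201]
```

View pics/s20.png

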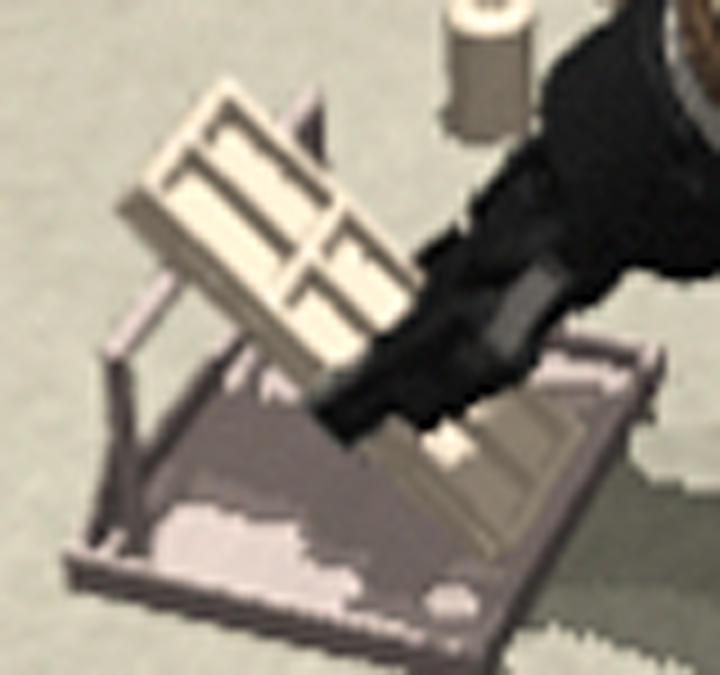

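Contact is felt: about 7 N up and 3 N back from the bar and floor. Opening gently and backing out along the finger axis.

Emit:
{"method": "arm_command", "body": {
  "motion": [
    {"jaw": 55, "slide": [-1.3, 1.3, 0], "rot": [0, 0, 0]},
    {"jaw": 57, "slide": [-1.3, 1.3, 0], "rot": [0, 0, 0]},
    {"jaw": 60, "slide": [-1.3, 1.3, 0], "rot": [0, 0, 0]},
    {"jaw": 66, "slide": [-1.3, 1.3, 0], "rot": [0, 0, 0]},
    {"jaw": 74, "slide": [-1.3, 1.3, 0], "rot": [0, 0, 0]},
    {"jaw": 78, "slide": [-1.3, 1.3, 0], "rot": [0, 0, 0]},
    {"jaw": 78, "slide": [-1.3, 1.3, 0], "rot": [0, 0, 0]},
    {"jaw": 78, "slide": [-1, -10, 0], "rot": [0, 0, 0]},
    {"jaw": 78, "slide": [0, -30, 0], "rot": [0, 0, 0]},
    {"jaw": 78, "slide": [0, -60, 0], "rot": [0, 0, 0]}
  ]
}}

```text
clock: 29.35
ee_pos: [0.571, 0.0163, 0.0881]
eef_rot: [0.68, -0.629, -0.324, -0.193]
contact_force: [-21.8, 17.8, -12.5]
grip_width: 0.0779
```

Run:
```python
from ik3 import *
np.set_printoptions(precision=3,suppress=True)
s=r.get_state();print(s['ee_pos'],s['grip_width'],s['contact_force'],s['qpos'])
f=r.grab_frame("side");crop(f/1.4,160,110,110,100,6.5,"pics/s21.png");f=r.grab_frame("top");crop(f,205,115,90,80,7,"pics/t21.png")
plan([((.45,.0,.25),pose()[1])])
```

```text
[0.571 0.016 0.088] 0.07791401146186443 [-21.753  17.759 -12.472] [ 1.106  1.005 -1.308  2.425  2.3    0.767 -0.046]
slide [  20. -201.    9.] rot [0. 0. 0.]
```

View pics/s21.png

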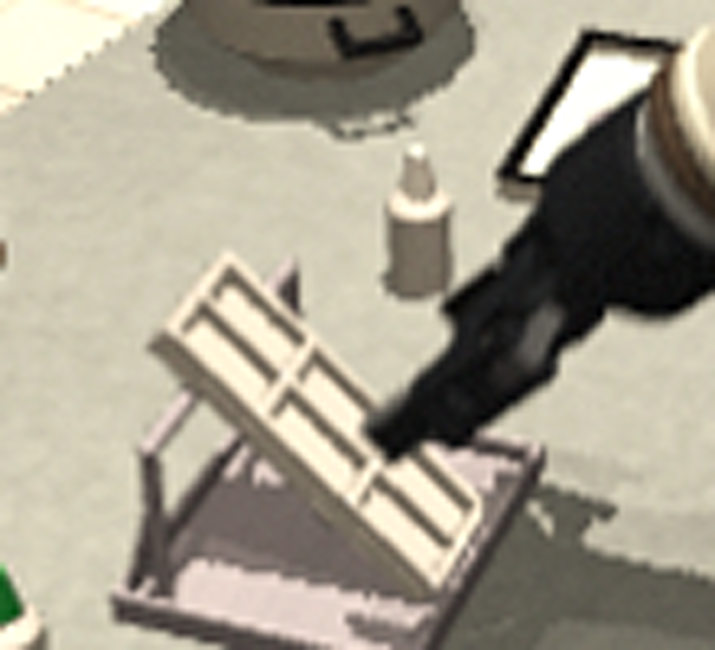

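View pics/t21.png

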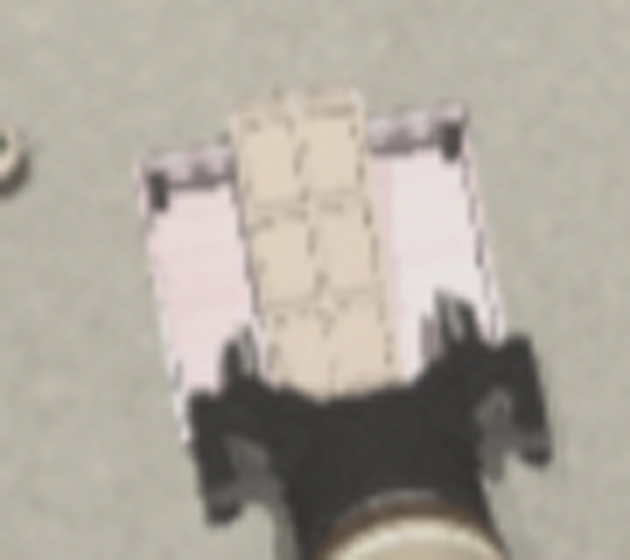

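The mould stands seated. But q4 is at its range limit from backing straight out, so I'll pick the next waypoints with the model.

Run:
```python
from ik3 import *
np.set_printoptions(precision=3,suppress=True)
s=r.get_state();print(s['clock'],s['ee_pos'],s['contact_force'],s['qpos']);q=s['qpos'];p,R=pose()
print((fkt(q,.356)[0]-p)*1000)
for sl,rz in(([0,0,0],0),([15,-3,0],.1),([30,-5,0],.18),([45,-10,0],.36),([60,-20,0],.5),([100,-40,0],.7)):
  for base in (0,-13):
    pt=p+R.apply(np.array([sl[0],sl[1]+base,0])/1000); RR=R*Ro.from_rotvec([0,0,rz])
    qq,e,a=solve(pt,RR,.356,q,.0,.02); print(sl,rz,base,qq,round(e,1),round(a,3),pt)
```

```text
29.45 [0.573 0.015 0.09 ] [ 0.166 -1.089  0.596] [ 1.113  1.009 -1.313  2.424  2.302  0.768 -0.048]
[-1.169  0.091 -0.08 ]
[0, 0, 0] 0 0 [ 1.12   1.032 -1.329  2.42   2.287  0.785 -0.018] 0.1 0.001 [0.573 0.015 0.09 ]
[0, 0, 0] 0 -13 [ 1.195  1.214 -1.488  2.42   2.151  0.939  0.216] 2.7 0.02 [0.564 0.013 0.099]
[15, -3, 0] 0.1 0 [ 1.078  0.891 -1.328  2.34   1.999  0.671  0.121] 0.0 0.0 [0.581 0.016 0.102]
[15, -3, 0] 0.1 -13 [ 1.108  0.865 -1.356  2.356  1.968  0.659  0.135] 0.0 0.0 [0.573 0.015 0.112]
[30, -5, 0] 0.18 0 [ 1.078  0.93  -1.413  2.26   1.742  0.755  0.357] 0.0 0.0 [0.591 0.018 0.114]
[30, -5, 0] 0.18 -13 [ 1.11   0.924 -1.451  2.275  1.713  0.765  0.376] 0.0 0.0 [0.582 0.017 0.124]
[45, -10, 0] 0.36 0 [ 1.028  1.052 -1.54   2.098  1.453  1.035  0.631] 0.0 0.0 [0.598 0.02  0.128]
[45, -10, 0] 0.36 -13 [ 1.048  1.001 -1.54   2.112  1.409  1.     0.643] 0.0 0.0 [0.589 0.018 0.137]
[60, -20, 0] 0.5 0 [ 0.957  1.033 -1.54   1.961  1.262  1.163  0.766] 0.0 0.0 [0.602 0.02  0.146]
[60, -20, 0] 0.5 -13 [ 0.977  0.989 -1.54   1.975  1.22   1.14   0.779] 0.0 0.0 [0.593 0.019 0.155]
[100, -40, 0] 0.7 0 [ 0.825  1.041 -1.54   1.714  1.081  1.425  0.905] 0.0 0.0 [0.617 0.023 0.188]
[100, -40, 0] 0.7 -13 [ 0.842  1.008 -1.54   1.728  1.049  1.414  0.913] 0.0 0.0 [0.608 0.021 0.197]
```

Emit:
{"method": "arm_command", "body": {
  "motion": [
    {"jaw": 78, "slide": [10, -3, 0], "rot": [0, 0, 0.06]},
    {"jaw": 78, "slide": [20, -6, 0], "rot": [0, 0, 0.13]},
    {"jaw": 78, "slide": [30, -12, 0], "rot": [0, 0, 0.2]},
    {"jaw": 78, "slide": [40, -22, 0], "rot": [0, 0, 0.27]},
    {"jaw": 78, "slide": [50, -34, 0], "rot": [0, 0, 0.34]},
    {"jaw": 78, "slide": [60, -48, 0], "rot": [0, 0, 0.41]},
    {"jaw": 78, "slide": [70, -62, 0], "rot": [0, 0, 0.48]},
    {"jaw": 78, "slide": [80, -78, 0], "rot": [0, 0, 0.55]},
    {"jaw": 78, "slide": [90, -94, 0], "rot": [0, 0, 0.62]},
    {"jaw": 78, "slide": [100, -110, 0], "rot": [0, 0, 0.68]}
  ]
}}

```text
clock: 30.7
ee_pos: [0.5695, 0.015, 0.2364]
eef_rot: [0.706, -0.701, -0.094, 0.043]
contact_force: [0.7, 0.1, -0.4]
grip_width: 0.0782
```

Run:
```python
from ik3 import *
np.set_printoptions(precision=3,suppress=True)
s=r.get_state();print(s['ee_pos'],s['grip_width'],s['contact_force'],s['qpos'])
plan([((.45,0.02,.28),down(rth,0,1)),((.42,-.2,.3),down(rth,0,1))])
```

```text
[0.57  0.015 0.236] 0.07817988788714483 [ 0.658  0.067 -0.359] [ 0.914  0.718 -1.42   1.797  0.777  1.238  1.058]
slide [-113.  -52.   28.] rot [-0.    -0.     0.073]
slide [-183.  -77. -182.] rot [-0.    -0.     0.073]
```

Emit:
{"method": "arm_command", "body": {
  "motion": [
    {"jaw": 78, "slide": [-20, -20, 0], "rot": [0, 0, 0.03]},
    {"jaw": 78, "slide": [-50, -40, 0], "rot": [0, 0, 0.07]},
    {"jaw": 78, "slide": [-90, -50, 0], "rot": [0, 0, 0.07]},
    {"jaw": 78, "slide": [-120, -60, -30], "rot": [0, 0, 0.07]},
    {"jaw": 78, "slide": [-140, -60, -70], "rot": [0, 0, 0.07]},
    {"jaw": 78, "slide": [-150, -60, -110], "rot": [0, 0, 0.07]},
    {"jaw": 78, "slide": [-150, -60, -140], "rot": [0, 0, 0.07]},
    {"jaw": 78, "slide": [-150, -60, -140], "rot": [0, 0, 0.07]},
    {"jaw": 78, "slide": [-150, -60, -140], "rot": [0, 0, 0.07]},
    {"jaw": 78, "slide": [-150, -60, -140], "rot": [0, 0, 0.07]}
  ]
}}

```text
clock: 31.95
ee_pos: [0.4461, -0.1505, 0.2845]
eef_rot: [0.705, -0.702, -0.071, 0.069]
contact_force: [0.0, -0.6, 0.3]
grip_width: 0.078
```

Run:
```python
from ik3 import *
np.set_printoptions(precision=3,suppress=True)
s=r.get_state();print(s['ee_pos'],s['grip_width'],s['contact_force'],s['qpos'])
f=r.grab_frame("side");cv2.imwrite("pics/s22.png",cv2.resize(f[:,:,::-1],None,fx=1.5,fy=1.5));crop(f/1.4,160,110,110,100,6.5,"pics/s22c.png");f=r.grab_frame("top");crop(f,205,115,90,80,7,"pics/t22.png");cv2.imwrite("pics/t22f.png",cv2.resize(f[:,:,::-1],None,fx=1.5,fy=1.5))
```

```text
[ 0.446 -0.151  0.285] 0.07803945681821123 [ 0.041 -0.584  0.27 ] [ 1.468  0.428 -1.472  1.904  0.45   1.224  1.613]
```

View pics/s22.png

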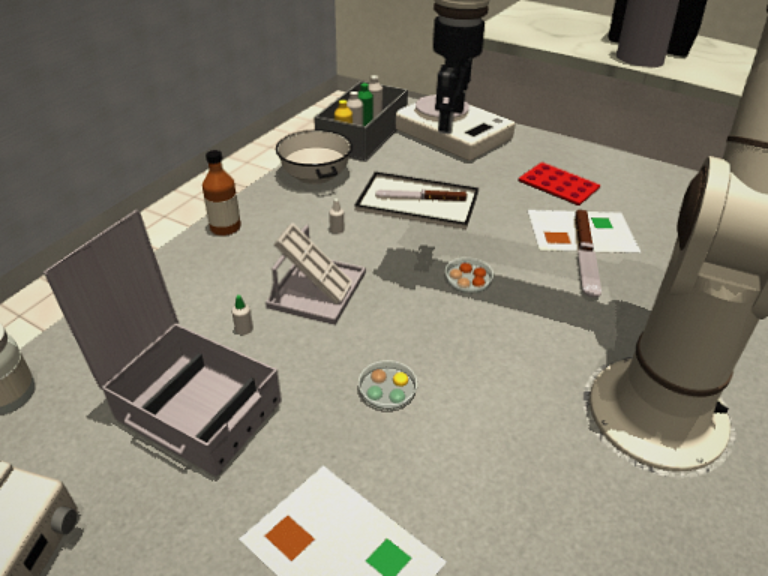

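View pics/s22c.png

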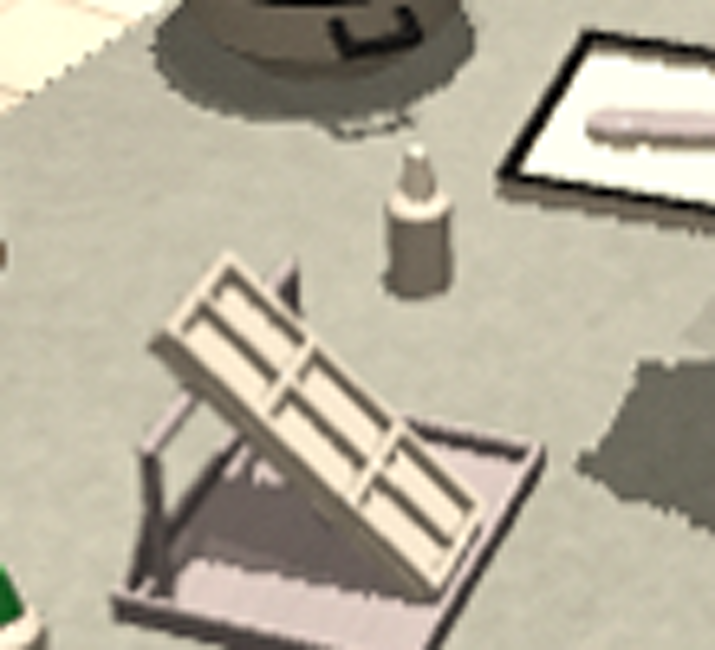

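View pics/t22.png

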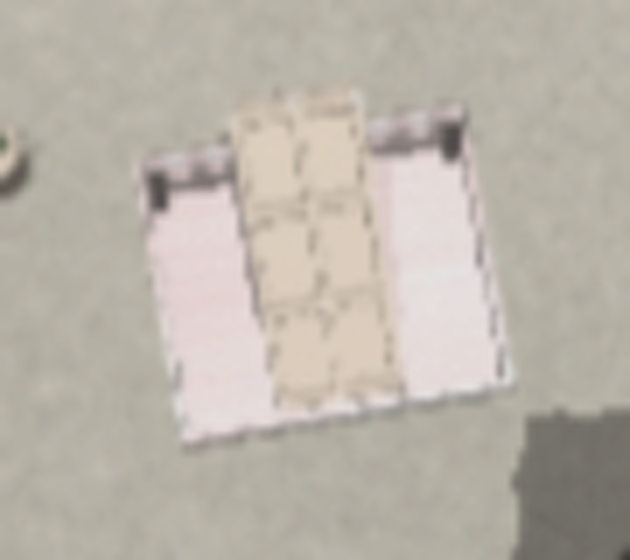

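View pics/t22f.png

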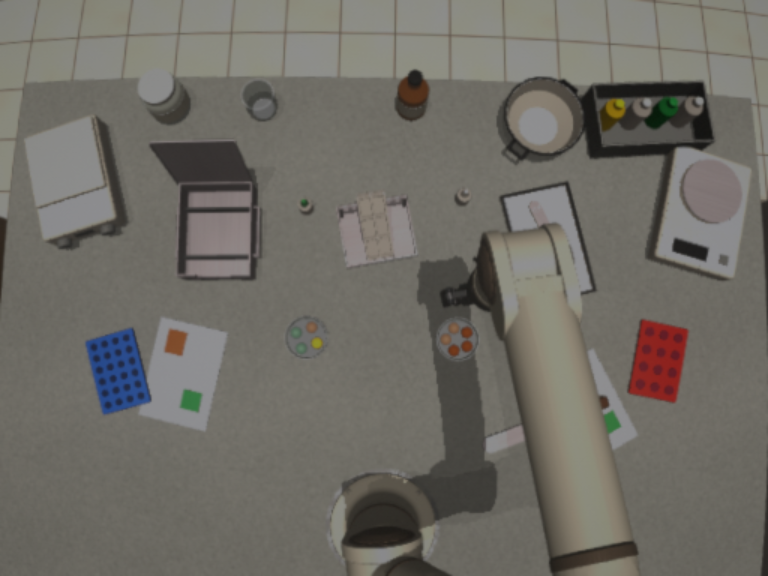

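Run:
```python
from m import *
T=tri(c2p(160,110,6.5,[(230,253),(165,330),(482,508),(435,588)]),c2p(205,115,7,[(362,95),(235,115),(405,390),(278,403)]))
print(T)
u=(T[0]+T[1]-T[2]-T[3])[:3]/2; v=(T[1]+T[3]-T[0]-T[2])[:3]/2
print("len",np.linalg.norm(u),"tilt deg",np.degrees(np.arcsin(u[2]/np.linalg.norm(u))),"roll",np.degrees(np.arcsin(v[2]/np.linalg.norm(v))))
n=np.cross(u,v);n/=np.linalg.norm(n); n*=np.sign(n[2])
c=T[:,:3].mean(0)-n*.016; d=c[:2]-[.602,.0245]; cs,sn=np.cos(.194),np.sin(.194)
print("origin in rest",cs*d[0]+sn*d[1],-sn*d[0]+cs*d[1],c[2])
```

```text
[[ 0.6589  0.0069  0.1163  0.0012]
 [ 0.6506  0.0599  0.1137  0.0002]
 [ 0.5527 -0.0144  0.0136  0.0026]
 [ 0.5434  0.0405  0.0152  0.0023]]
len 0.14801612224992342 tilt deg 42.806032185238294 roll -0.537827872045303
origin in rest 0.01002474097820159 -0.0015965485850582743 0.05297938690960539
```

All the checks are in range: tilt 42.8°, roll about 0.5°, origin about (10, −2, 53) mm in the rest's frame. Handing in.

Run:
```python
from workcell import r
print(r.sign_off())
```

```text
the job is handed in; nothing more can be done
None
```

I carried out every step and handed the job in at about 32 s; `sign_off` gives no verdict.

- **Lid:** I used the smaller knife from the tray, slid the blade in through the notch and pried. The blade then swung the lid back to about 1.70 rad, measured from its top edge. It was still standing open in the last pictures, and only the knife was used on it.
- **Knife:** it is back flat inside the tray, blade and handle within the rim. I judged this by eye in both views and did not measure it.
- **Mould:** gripped across its width, lifted out, tilted and set down until the wrist force showed contact, then released.
    - It leans at 42.8° with about 0.5° of roll.
    - Its origin is at about (10, −2, 53) mm in the rest's frame.
    - It looked identical in pictures taken before and after the arm moved clear.
- **Bystanders:** the droppers and dishes look unmoved in both final views. I did not measure them again.

**Did not go cleanly:**
- **Joint 4 limit:** while I backed out after releasing the mould, joint 4 read 2.425 against its 2.42 limit. A wrist force of about 31 N showed briefly and settled to near zero before I moved away. If the limit is enforced strictly, that could count against the run.
- **Measurement disagreement:** the two views disagreed by about 5 mm on the rest's position and on the blade's height before insertion. I allowed for that when choosing the heights.

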